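# Clear the soldering bench between jobs

### The job

Soldering is done for now. First turn the gas lever of the boiling ring down to the yellow pilot mark, without shutting the gas off, and only then lift the pickle pan off the ring by its handle and set it down gently, upright, in the middle of the terracotta slab. Put every spray bottle back in the left bay of the shelf and every jar in the right bay, each kind upright in one straight row along the middle of the board, close side by side (about a finger's width between neighbours), and leave the other things on the bench alone.

Things in the scene. Friction and masses are not known exactly. Their poses are not given: they have to be found in the camera images.
- burner: cast-iron gas boiling ring, fixed. Origin: on the bench under the ring's centre. Base disc 170 mm across; tops of its four pan supports 85 mm up. A brass pipe runs along its -x axis (towards the robot) to a gas cock 150 mm from the centre, under a round white dial plate (112 mm across, top 71 mm up) with a red mark (off), a yellow mark (pilot) and a green mark (full)
- ring_top (a point): point on the ring's axis at the height of the tops of the pan supports, 85 mm above the bench: where the pan's underside stands at the start
- gas_lever (a joint): angle of the lever about the upright hinge axis, rad. 0 = off (red mark): it points along the burner's -y, across the pipe; 0.52 = yellow pilot mark; 1.57 = full on (green): along the burner's -x. Grows clockwise seen from above: at angle a it points along (-sin a, -cos a) in the burner's x, y. Stops at 0 and 1.57; stays where left (friction about 0.1 N m). Starts at 1.1 to 1.5
- gas_lever_hinge (a point): point on the lever's upright axis, 85 mm above the bench
- lever_grip (a point): middle of the lever's red sleeve, 88 mm from the hinge axis, 85 mm above the bench. The sleeve is 50 mm long along the lever, 16 mm wide, 22 mm high (74 to 96 mm above the bench) and moves with the lever; nothing lies under it down to the bench
- pilot_mark (a point): centre of the yellow pilot mark on the dial plate, 44 mm from the hinge axis
- pan: blue enamelled pickle pan with its lid on, 120 mm across and 80 mm high (lid to 92 mm), about 0.5 kg. Origin: centre of its underside, z up. A rigid steel arch 132 mm wide stands over it along the pan's y axis, with a light wooden grip on top
- pan_handle (a point): middle of the pan's wooden grip, 150 mm above the pan's underside: a round bar 18 mm thick and 60 mm long, lying along the pan's y axis (pinch it across the pan's x axis); 49 mm free below it to the lid
- slab: red-brown terracotta slab, 160 x 160 x 14 mm, fixed on the bench beside the ring. Origin: centre of its underside; its top is 14 mm above the bench
- shelf: low wooden shelf, fixed: board 380 mm long (its y) and 110 mm deep (its x), its top 45 mm above the bench. Origin: on the bench under its centre; +y to the robot's left, +x to the back. End cheeks and one partition, 10 mm thick, rise 40 mm above the board, a rail 18 mm along the back edge; front open. Left bay 200 mm long, right bay 150 mm
- bottle_bay (a point): centre of the board's top in the left, wide bay (200 mm long between partition and cheek); same axes as the shelf: x to the back, y along the row to the left
- jar_bay (a point): centre of the board's top in the right, narrow bay (150 mm long between cheek and partition); same axes as the shelf
- bottle1: clear plastic spray bottle, white label with a red stripe, black cap: body 56 mm across and 82 mm high, cap 30 mm across from 87 to 125 mm above the bottom, the bottle's top (a small nozzle stub on the cap is look only); about 0.18 kg. Origin: centre of its underside, z up. Two or three of the three bottles are present (None: absent)
- bottle2: clear plastic spray bottle, white label with a red stripe, black cap: body 56 mm across and 82 mm high, cap 30 mm across from 87 to 125 mm above the bottom, the bottle's top (a small nozzle stub on the cap is look only); about 0.18 kg. Origin: centre of its underside, z up. Two or three of the three bottles are present (None: absent)
- bottle3: clear plastic spray bottle, white label with a red stripe, black cap: body 56 mm across and 82 mm high, cap 30 mm across from 87 to 125 mm above the bottom, the bottle's top (a small nozzle stub on the cap is look only); about 0.18 kg. Origin: centre of its underside, z up. Two or three of the three bottles are present (None: absent)
- jar1: amber glass jar with a white paper label and a white lid: 56 mm across, 74 mm high, lid 55 mm across from 56 to 74 mm above the bottom; about 0.2 kg. Origin: centre of its underside, z up. One or two of the two jars are present (None: absent)
- jar2: amber glass jar with a white paper label and a white lid: 56 mm across, 74 mm high, lid 55 mm across from 56 to 74 mm above the bottom; about 0.2 kg. Origin: centre of its underside, z up. One or two of the two jars are present (None: absent)
- firebrick: bystander: cream soldering brick, 80 x 80 x 30 mm, lying near the robot; origin under its centre
- tweezers: bystander: cross-lock tweezers with dark wooden grips, 120 mm long, lying on the soldering brick; origin under their middle
- charcoal: bystander: black charcoal block, 50 x 90 x 35 mm; origin under its centre
- brush_pot: bystander: green glass pot, 64 mm across, 85 mm high, with a brush (look only) to 170 mm; origin under its centre
- flux_tube: bystander: white and blue tube of flux paste standing on its cap, 30 x 48 x 150 mm; origin under its centre
- stoneware: bystander: blue stoneware crucible pot, 110 mm across, 90 mm high; origin under its centre
There are look-alikes about, which are no part of the job. Leave any pink or purple look-alike of the bottle2 alone.

How it is judged:
By the outcome, as a careful person would: the job done as asked, in the order asked, and still so for the second after the job is handed in, with the robot touching nothing.
Of bottle1, bottle2, bottle3 only 2 to 3 are there at a start; the rules pass over those that are not, and their reading is None.
Of jar1, jar2 only 1 to 2 are there at a start; the rules pass over those that are not, and their reading is None.
At some moment in a run one of bottle1, bottle2, bottle3, jar1, jar2 may be knocked a few centimetres aside while the robot is not near it.
It also fails if it takes over 210 s, if anything falls off the work surface, if the arm or the gripper's body presses on something with over 40 N, if the wrist force passes 120 N, or if a joint passes its speed limit or range.

### The arm

A 6-joint arm with a two-finger parallel gripper is mounted at the origin on the work surface. World frame = base frame: x ahead of the robot, y to its left, z up, the work surface at z = 0. Lengths are in m, angles in rad, forces in N, time in s.
With the tool pointing down it reaches from about 0.35 to 0.925 m from the base axis. Payload 6.4 kg.
Tool frame: the origin (TCP) lies on the centre line of the jaws, within the pads' length; the fingertips stand 22 mm ahead of it and the grasp point (between the pads) lies 3 mm ahead of it; x points along the fingers, z is the direction in which the jaws open and shut, and the axes are right-handed (so a half turn about x gives the same grasp; the last joint's range is limited). The gripper opens to 94 mm and grips with 3 to 60 N. Pads are 16 mm wide; open, the fingers measure 119 mm over their backs; the gripper's body (75 mm by 177 mm) begins 78 mm behind the grasp point.
Start: joints at [1.049, 0.245, 1.558, -0, 1.339, -0.174], TCP at [0.222, 0.611, 0.2] pointing down, gripper open.
Joint ranges: [-3.13, 3.13], [-1.02, 2.26], [0.13, 2.54], [-0.95, 4.09], [0.21, 2.88], [-2.74, 2.74]. Speed limits (rad/s): [2.57, 2.57, 3.14, 3.14, 3.14, 3.14].

### API

Orientations are given as a unit quaternion [x, y, z, w].
In Python, from cell import ctrl gives the robot as it stands.
- The arm moves only by the tool carry_out, never from a script. Its argument "deltas" is a list of rows, each a list of 7 numbers: the finger opening in cm, from 0 to 9.4, then the shift along the world's x, y, z in cm, then the turn, a rotation vector about the world's x, y, z in rad. In form: [[grip, tx, ty, tz, rx, ry, rz], ...]. A call has 1 to 5 rows; each row shifts and turns the commanded pose from where the row before left it; what a row does not reach is not made up. A row lasts 1/8 s, in which the tool goes at most 62.5 mm and 10.7 degrees, less where a joint would pass 70% of its speed; a pose out of reach is approached as far as the arm can. A call is refused whole if a number of a shift passes 6.25 or a number of a turn 0.188, either way. A call with a gripper value outside its range is refused whole. The fingers move at their own pace and stop on an object; "grip_force" is the grip in N (left out, the last holds). Time passes only in rows, so rows that do not move let the fingers close. It gives the time, the measured TCP pose, the force and the opening at its end, in the units of the state.
- ctrl.sense(): the state, without advancing time (a new reading comes with each control period).
- ctrl.camera(name): name is "scene" or "side" or "wrist"; returns the picture (384x512x3 uint8, red, green, blue); there is no depth.
- ctrl.camera_params(name): a dict with "mtx" (3x3 intrinsics, pixels), "k1" (the pictures are not rectified: a ray, as slopes to the right and down, at radius r is drawn at 1 + k1 r^2 times it, then the intrinsics apply), "R" (3x3) and "t" (3): a world point X has camera coordinates R X + t. Camera axes: x right, y down, z forward; pixel columns grow to the right and rows downward; lengths in m; the calibration is good to about 2 mm. A picture is of the moment at which its call begins: read the wrist's pose just before it. camera_params takes no time and is no camera call; for the wrist camera it gives the pose at the moment of the call.
- ctrl.finish_job(): hands the job in, once; it reports no verdict.
The state is a dict: "time_s": time; "qpos": joint angles; "joint_velocities": joint speeds; "effort": joint torques, N m; "tool_pos": TCP position; "tool_rot": TCP orientation; "force": force on the tool from outside, world axes, zero at the start; "torque": the same for the moment, N m; "grip_width": finger opening in m.
Only numpy, scipy, OpenCV 4.12 (cv2) and the standard library are available. Lean on these libraries where they do the work, as an engineer would, in place of code of your own. Each camera call takes 0.05 s, during which the arm holds its last target.

## Working session

There is one attempt and no reset: what is moved stays moved. The work goes in short steps, Python scripts to look and compute and a tool call to move; the robot and the scene stay as the last step left them, time stands still between calls to the robot, and variables do not carry over. Pictures are saved under pics/ and viewed, and the job is handed in when it is done.

Besides the shell and the picture viewer there is one more tool, called after "Call:" as name(argument=value, ...) on one line, values as JSON. carry_out: Moves the arm, as the interface text tells. Its arguments: {"type":"object","properties":{"deltas":{"type":"array"},"grip_force":{"type":"number"}},"required":["deltas"]}

```bash
ls; mkdir -p pics; python3 - <<'E'
from cell import ctrl
import cv2
print(ctrl.sense())
for n in ["scene","side","wrist"]:
    p=ctrl.camera_params(n);print(n,p)
    cv2.imwrite(f"pics/{n}0.png",ctrl.camera(n)[:,:,::-1])
E
```

```text
pics
{'time_s': 0.0, 'qpos': array([ 1.04890363e+00,  2.45803478e-01,  1.55899554e+00, -4.77936729e-06,
        1.33871312e+00, -1.74096804e-01]), 'joint_velocities': array([ 1.70964283e-03,  1.69505347e-04,  3.22491872e-04, -4.65548798e-05,
        7.06047943e-04,  3.15288395e-04]), 'effort': array([-2.70624565e-03, -4.15818143e+01, -3.14602160e+01,  6.83500618e-02,
        3.33024783e-02, -1.31889478e-04]), 'tool_pos': array([0.22122197, 0.61054696, 0.19936209]), 'tool_rot': array([-0.40623659,  0.57958388,  0.40565868,  0.57835577]), 'force': array([ 0.91691327,  0.11691838, -0.07356992]), 'torque': array([-0.00532686,  0.02250228, -0.03600949]), 'grip_width': 0.09392632968561683}
scene {'mtx': array([[484.90327857,   0.        , 253.00209275],
       [  0.        , 484.90327857, 182.26938657],
       [  0.        ,   0.        ,   1.        ]]), 'k1': -0.21044455015171032, 'R': array([[ 0.85197159,  0.5235814 ,  0.00263101],
       [ 0.42937745, -0.69578968, -0.57577055],
       [-0.29963212,  0.49166985, -0.81760709]]), 't': array([-0.43642244, -0.14275717,  1.76833255])}
side {'mtx': array([[488.4861819 ,   0.        , 261.17642101],
       [  0.        , 488.4861819 , 190.86382495],
       [  0.        ,   0.        ,   1.        ]]), 'k1': 0.037957120001503086, 'R': array([[ 0.73847683, -0.67401874, -0.01872735],
       [-0.51771466, -0.54899318, -0.65618445],
       [ 0.43199943,  0.49427243, -0.75436812]]), 't': array([-0.38931938,  0.36157358,  1.06656969])}
wrist {'mtx': array([[270.11147432,   0.        , 256.47951814],
       [  0.        , 270.11147432, 190.59847819],
       [  0.        ,   0.        ,   1.        ]]), 'k1': -0.021106732862856702, 'R': array([[ 0.34108911,  0.94002815, -0.00230194],
       [ 0.91013319, -0.32962706,  0.25100511],
       [ 0.23519309, -0.08771018, -0.96798302]]), 't': array([-0.64862002, -0.02628287,  0.39148661])}
```

```bash
python3 - <<'E'
import cv2
for n in ["scene","side","wrist"]:
    im=cv2.imread(f"pics/{n}0.png"); cv2.imwrite(f"pics/{n}0b.png",cv2.resize(im,(800,600),interpolation=cv2.INTER_CUBIC))
E
```

```text
(no output)
```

View pics/scene0b.png

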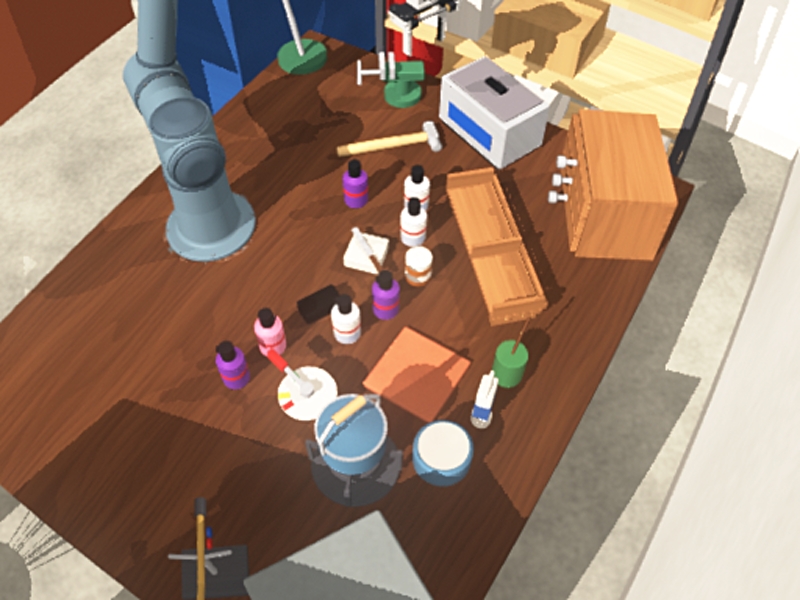

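View pics/side0b.png

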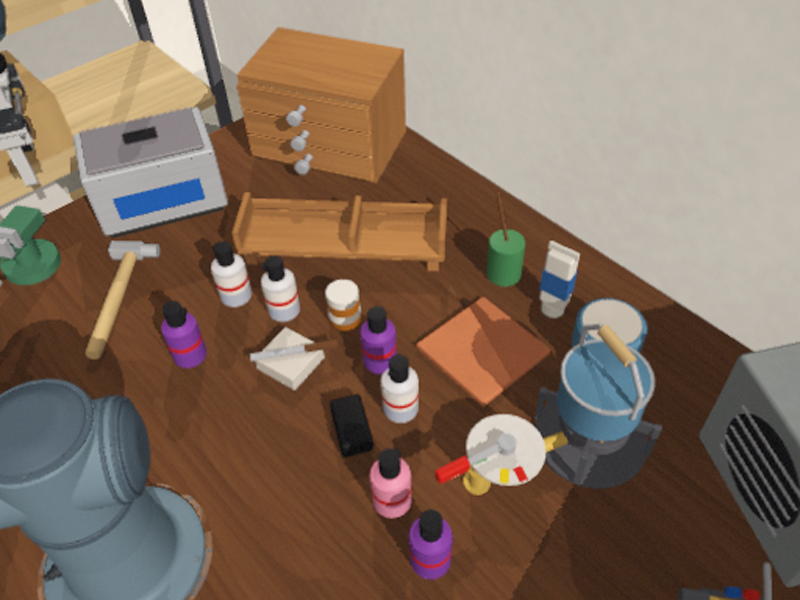

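View pics/wrist0b.png

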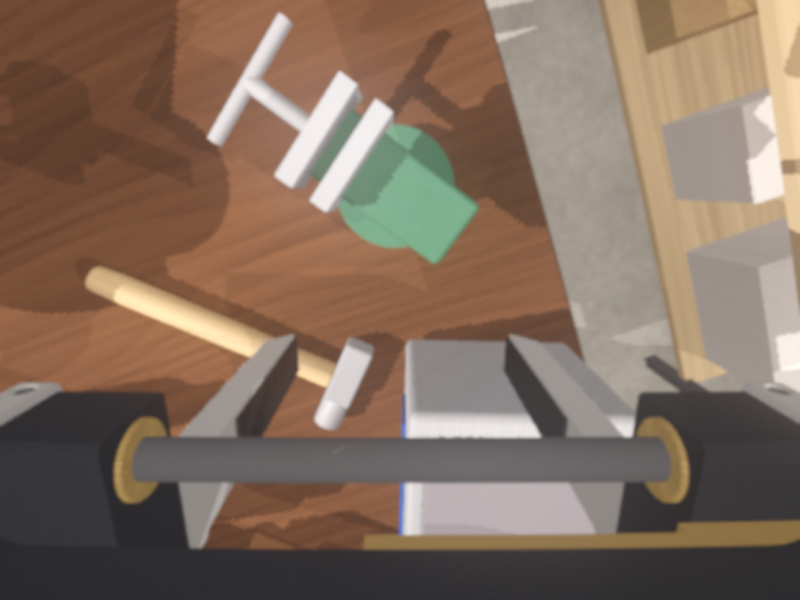

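Scene and side views show three white-label bottles, one amber jar, three purple look-alikes, one pink look-alike, the ring with pan, the slab and the shelf. Next I enlarge both views to read pixels.

```bash
cat > h.py <<'E'
import numpy as np, cv2
from scipy.optimize import least_squares
from scipy.spatial.transform import Rotation as Ro
from cell import ctrl
def ray(n,px,P=None):
    p=P or ctrl.camera_params(n); K=p["mtx"]
    u=np.array([(px[0]-K[0,2])/K[0,0],(px[1]-K[1,2])/K[1,1]]); s=u.copy()
    for _ in range(20): s=u/(1+p["k1"]*(s@s))
    d=p["R"].T@np.array([*s,1]); c=-p["R"].T@p["t"]; return c,d
def onz(n,px,z,P=None):
    c,d=ray(n,px,P); return c+d*(z-c[2])/d[2]
def proj(n,X,P=None):
    p=P or ctrl.camera_params(n); v=p["R"]@np.asarray(X,float)+p["t"]; s=v[:2]/v[2]; s=s*(1+p["k1"]*(s@s))
    return s@np.diag([p["mtx"][0,0],p["mtx"][1,1]])+p["mtx"][:2,2]
def tri(obs):
    A=np.zeros((3,3));b=np.zeros(3);rs=[]
    for n,px in obs:
        c,d=ray(n,px); d=d/np.linalg.norm(d); M=np.eye(3)-np.outer(d,d); A+=M;b+=M@c;rs.append((c,M))
    X=np.linalg.solve(A,b); return X,[np.linalg.norm(M@(X-c)) for c,M in rs]
def crop(img,x0,y0,x1,y1,s,out):
    im=img[y0:y1,x0:x1]; im=cv2.resize(im,None,fx=s,fy=s,interpolation=cv2.INTER_CUBIC)
    for x in range((x0//20+1)*20,x1,20): cv2.line(im,(int((x+.5-x0)*s),0),(int((x+.5-x0)*s),6),(0,255,255),1); cv2.putText(im,str(x),(int((x-x0)*s)-10,16),0,.35,(0,255,255),1)
    for y in range((y0//20+1)*20,y1,20): cv2.line(im,(0,int((y+.5-y0)*s)),(6,int((y+.5-y0)*s)),(0,255,255),1); cv2.putText(im,str(y),(8,int((y-y0)*s)+5),0,.35,(0,255,255),1)
    cv2.imwrite(out,im)
E
python3 - <<'E'
from h import *
a=cv2.imread("pics/scene0.png"); b=cv2.imread("pics/side0.png")
crop(a,130,95,360,260,3.45,"pics/s1.png"); crop(a,130,200,330,340,4,"pics/s2.png")
crop(b,90,110,310,270,3.6,"pics/d1.png"); crop(b,220,150,440,380,2.6,"pics/d2.png")
E
```

```text
(no output)
```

View pics/s1.png

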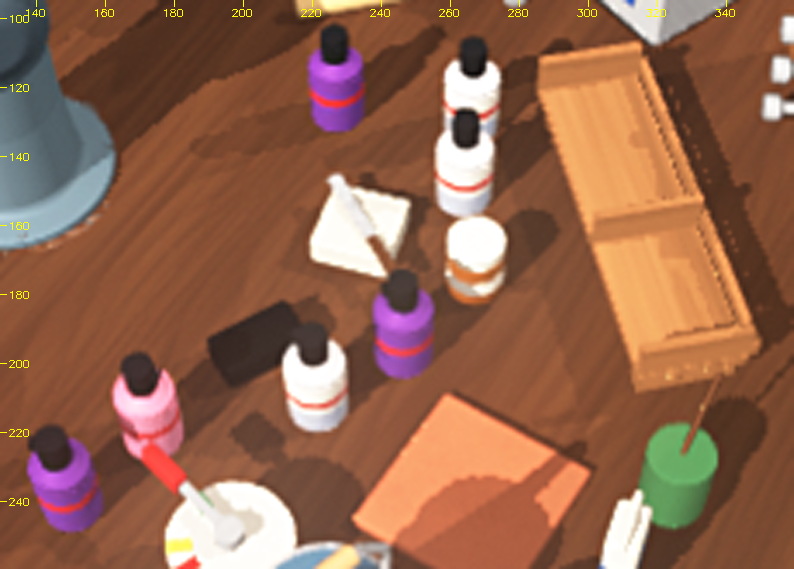

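View pics/s2.png

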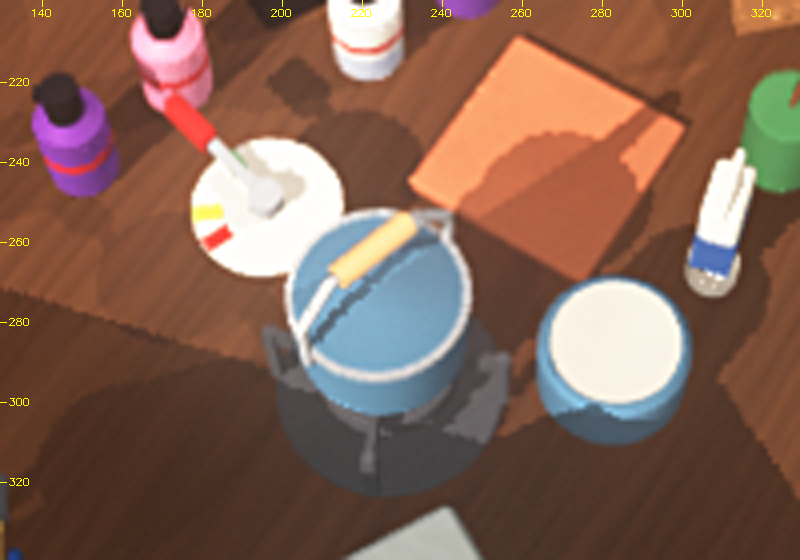

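View pics/d1.png

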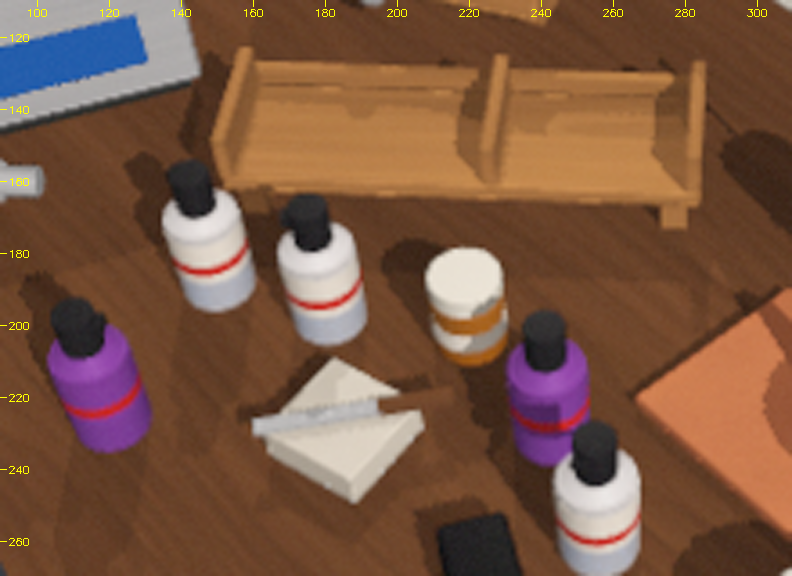

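View pics/d2.png

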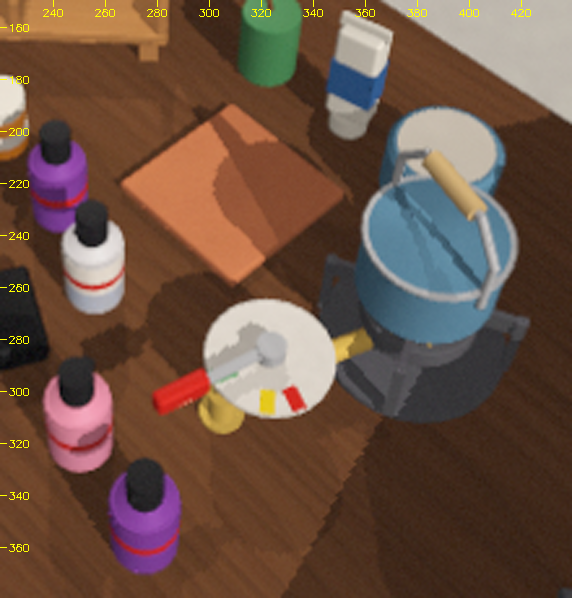

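```bash
python3 - <<'E'
from h import *
S1=lambda u,v:("scene",(130+u/3.45-.5,95+v/3.45-.5)); S2=lambda u,v:("scene",(130+u/4-.5,200+v/4-.5))
D1=lambda u,v:("side",(90+u/3.6-.5,110+v/3.6-.5)); D2=lambda u,v:("side",(220+u/2.6-.5,150+v/2.6-.5))
T={"bA":(S1(473,46),D1(190,170)),"bB":(S1(466,117),D1(307,204)),"bC":(S1(313,332),D1(596,432)),
"jar":(S1(477,234),D1(465,266)),"slabN":(S2(518,36),D2(120,184)),
"slab1":(S2(409,185),D2(237,284)),"slab2":(S2(582,280),D2(346,192)),"slab3":(S2(686,126),D2(233,104)),
"hinge":(S2(265,190),D2(270,343)),"yellow":(S2(208,212),D2(267,402)),"red":(S2(217,237),D2(294,399)),
"leverend":(S2(173,105),D2(158,404)),"sleeve_in":(S2(211,142),D2(208,380)),
"grip1":(S2(338,276),D2(482,211)),"grip2":(S2(408,222),D2(433,160)),
"lidc":(S2(378,290),D2(440,238)),"dial":(S2(267,207),D2(270,357)),
"cheekL_back":(S1(640,44),D1(246,48)),"part_back":(S1(700,198),D1(500,56)),"cheekR_back":(S1(757,342),D1(699,63))}
for k,o in T.items():
    X,e=tri(o); print(k,(X*1000).round(0),(np.array(e)*1000).round(1))
E
```

```text
bA [384. 300. 132.] [1.2 1.2]
bB [426. 215. 130.] [1.4 1.4]
bC [442. -78. 131.] [1. 1.]
jar [493. 125.  86.] [0.9 0.9]
slabN [539.  -5.  11.] [0.6 0.6]
slab1 [ 538. -169.   13.] [0.2 0.2]
slab2 [ 695. -169.   15.] [0.5 0.5]
slab3 [698. -10.  14.] [0. 0.]
hinge [ 475. -262.   92.] [0.6 0.6]
yellow [ 442. -292.   72.] [1.1 1.1]
red [ 460. -306.   73.] [1. 1.]
leverend [ 370. -236.   84.] [1.2 1.2]
sleeve_in [ 415. -249.   86.] [0.3 0.3]
grip1 [ 607. -344.  240.] [0.3 0.3]
grip2 [ 622. -287.  236.] [0.1 0.1]
lidc [ 613. -315.  169.] [1.3 1.3]
dial [ 476. -264.   70.] [1.1 1.1]
cheekL_back [513. 431.  90.] [0.1 0.1]
part_back [658. 280.  87.] [2.2 2.2]
cheekR_back [776. 168.  75.] [6.4 6.4]
```

```bash
cat >> h.py <<'E'
def W(pose,p):
    x,y,th=pose; c,s=np.cos(th),np.sin(th); return np.array([x+c*p[0]-s*p[1],y+s*p[0]+c*p[1],p[2]])
E
python3 - <<'E'
from h import *
S1=lambda u,v:("scene",(130+u/3.45-.5,95+v/3.45-.5)); D1=lambda u,v:("side",(90+u/3.6-.5,110+v/3.6-.5))
# left cheek back-inner/outer etc; approximate seeds then overlay
obs=[((.055,.190,.085),S1(641,43)),((-.055,.190,.085),S1(539,62)),((-.055,-.025,.085),S1(593,213)),((-.055,-.190,.045),S1(637,372)) ,
((.055,.185,.085),D1(246,47)),((.055,-.025,.085),D1(500,56)),((.055,-.185,.085),D1(699,62))]
P={n:ctrl.camera_params(n) for n in("scene","side")}
f=lambda q:np.concatenate([proj(o[0],W(q,m),P[o[0]])-o[1] for m,o in obs])
r=least_squares(f,[.63,.27,.76],loss="soft_l1"); q=r.x; print(q,f(q).round(1))
for n,c,out in(("scene",(265,95,365,215,5.5),"pics/o1.png"),("side",(145,115,300,180,5.1),"pics/o2.png")):
    im=cv2.imread(f"pics/{n}0.png"); x0,y0,x1,y1,s=c
    big=cv2.resize(im[y0:y1,x0:x1],None,fx=s,fy=s,interpolation=cv2.INTER_CUBIC)
    def L(a,b,col):
        A,B=[((proj(n,W(q,p),P[n])+.5-[x0,y0])*s).astype(int) for p in(a,b)]; cv2.line(big,tuple(map(int,A)),tuple(map(int,B)),col,1)
    def box(xa,xb,ya,yb,za,zb,col):
        for z in(za,zb):
            L((xa,ya,z),(xb,ya,z),col);L((xa,yb,z),(xb,yb,z),col);L((xa,ya,z),(xa,yb,z),col);L((xb,ya,z),(xb,yb,z),col)
    for ya,yb in((.18,.19),(-.03,-.02),(-.19,-.18)): box(-.055,.055,ya,yb,.045,.085,(255,255,0))
    L((-.055,-.19,.045),(-.055,.19,.045),(0,255,0)); L((.055,-.19,.045),(.055,.19,.045),(0,255,0))
    for y in(.08,-.105): L((-.055,y,.045),(.055,y,.045),(0,0,255))
    cv2.imwrite(out,big)
E
```

```text
[0.6015074  0.26280996 0.76069859] [-0.  -0.4  0.5 -1.6  0.7  0.2  0.4  0.9 -0.3  0.6  0.2  0.6 -0.2  0.7]
```

View pics/o1.png

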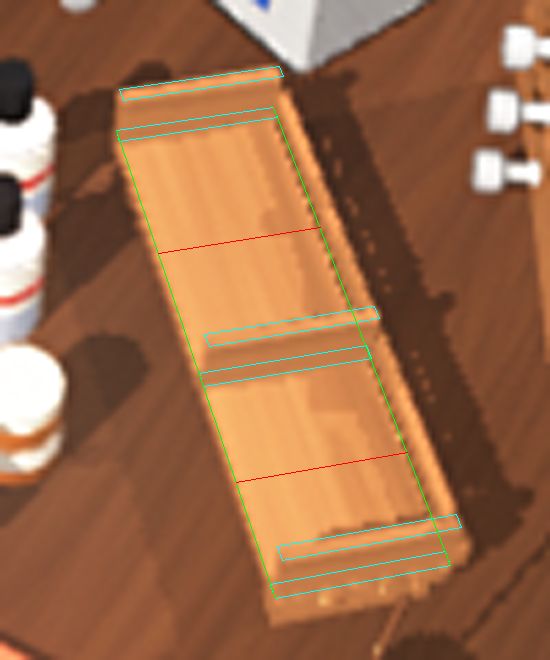

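View pics/o2.png

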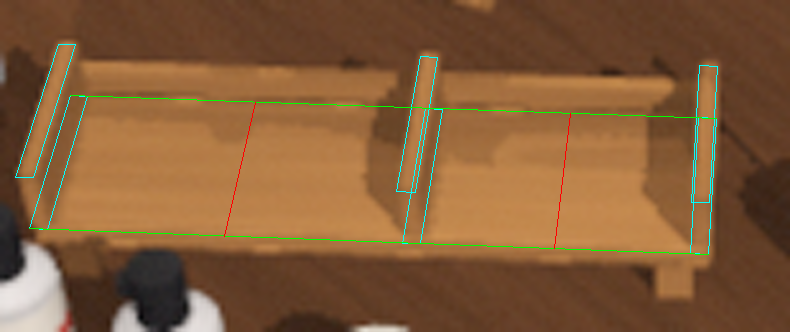

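```bash
cat >> h.py <<'E'
def st():
    s=ctrl.sense(); R=Ro.from_quat(s["tool_rot"]).as_matrix()
    print("t",round(s["time_s"],2),"pos",(s["tool_pos"]*1000).round(1),"xaxis",R[:,0].round(3),"jawyaw",np.degrees(np.arctan2(R[1,2],R[0,2])).round(1),"F",s["force"].round(1),"w",round(s["grip_width"]*1000,1),"q6",s["qpos"][5].round(2))
    return s
E
python3 - <<'E'
from h import *
st()
S1=lambda u,v:("scene",(130+u/3.45-.5,95+v/3.45-.5))
D2=lambda u,v:("side",(220+u/2.6-.5,150+v/2.6-.5))
print(onz("side",D2(76,367)[1],.125),onz("side",D2(145,469)[1],.125), "tube",onz("side",D2(367,20)[1],.15),"stone",onz("side",D2(449,150)[1],.09))
E
```

```text
t 0.15 pos [221.3 610.7 199.6] xaxis [-0.001 -0.001 -1.   ] jawyaw 70.1 F [-0.1  1.1 -0.2] w 93.8 q6 -0.17
[ 0.32912518 -0.18181434  0.125     ] [ 0.31002865 -0.28264653  0.125     ] tube [ 0.78029608 -0.10102352  0.15      ] stone [ 0.75417995 -0.23358343  0.09      ]
```

Call:
carry_out(deltas=[[4,3,-4.26,0,0,0,-0.152],[4,3,-4.26,0,0,0,-0.152],[4,3,-4.26,0,0,0,-0.152],[4,3,-4.26,0,0,0,-0.152],[4,3,-4.26,0,0,0,-0.152]], grip_force=20)

```text
time_s: 0.78
tool_pos: [0.3721, 0.3966, 0.2002]
tool_rot: [-0.161, 0.689, 0.161, 0.689]
force: [-0.8, 0.0, 1.4]
grip_width: 0.0473
```

Call:
carry_out(deltas=[[4,3,-4.26,0,0,0,-0.152],[4,3,-4.26,0,0,0,-0.152],[4,2,-4.26,0,0,0,-0.152],[4,0,-4.26,0,0,0,-0.152],[4,0,-4.26,0,0,0,-0.152]])

```text
time_s: 1.4
tool_pos: [0.4514, 0.1836, 0.2002]
tool_rot: [0.106, 0.699, -0.107, 0.699]
force: [-0.2, -0.2, 1.0]
grip_width: 0.0401
```

Call:
carry_out(deltas=[[4,0,-4.26,0,0,0,-0.152],[4,-0.6,-4.26,0,0,0,-0.152],[4,-0.6,-4.26,0,0,0,-0.152],[4,-0.7,-4.26,0,0,0,-0.152],[4,-0.7,-4.26,0,0,0,-0.152]])

```text
time_s: 2.02
tool_pos: [0.425, -0.0291, 0.2003]
tool_rot: [0.358, 0.61, -0.358, 0.61]
force: [1.4, -0.6, -0.6]
grip_width: 0.0399
```

Call:
carry_out(deltas=[[4,-0.7,-4.26,0,0,0,-0.152],[4,-0.7,-4.26,0,0,0,-0.152],[4,-0.7,-4.26,0,0,0,-0.152],[4,-0.7,-4.26,0,0,0,-0.152],[4,-0.6,-4.26,0,0,0,-0.152]])

```text
time_s: 2.65
tool_pos: [0.391, -0.2422, 0.2003]
tool_rot: [0.559, 0.433, -0.559, 0.433]
force: [0.9, 0.2, 0.6]
grip_width: 0.0401
```

```bash
python3 - <<'E'
from h import *
st(); im=ctrl.camera("wrist")[:,:,::-1]; crop(im,0,0,512,384,1.55,"pics/w1.png")
E
```

```text
t 2.65 pos [ 391.  -242.2  200.3] xaxis [ 0.  0. -1.] jawyaw -104.4 F [0.9 0.2 0.6] w 40.1 q6 1.02
```

View pics/w1.png

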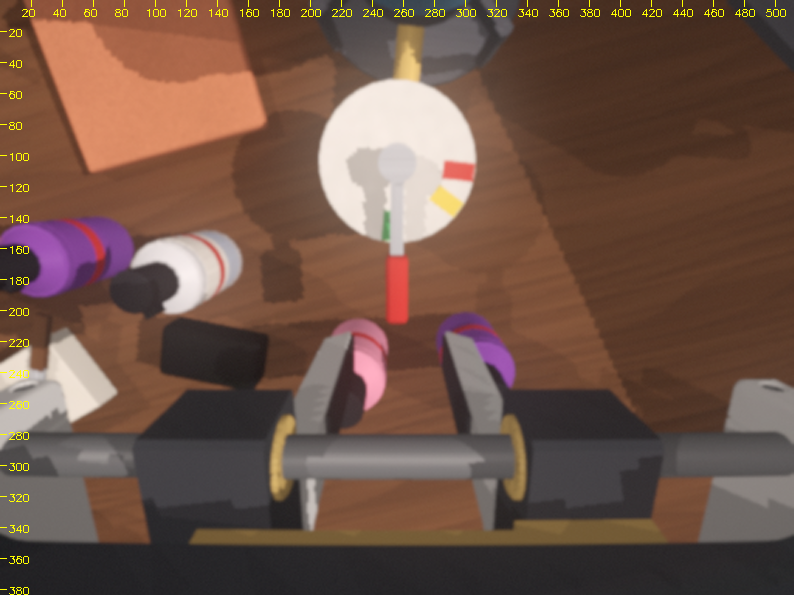

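```bash
python3 - <<'E'
from h import *
for n,u,z in(("hinge",(397,157),.09),("sleeve1",(397,258),.096),("sleeve2",(397.5,323),.096),("yellow",(447,201),.071),("red",(459,170),.071),("dial",(397,161),.071)):
    print(n,(onz("wrist",(u[0]/1.55-.5,u[1]/1.55-.5),z)*1000).round(1))
E
```

```text
hinge [ 480.4 -269.8   90. ]
sleeve1 [ 415.1 -252.5   96. ]
sleeve2 [ 369.  -240.6   96. ]
yellow [ 442.5 -297.7   71. ]
red [ 461.6 -311.1   71. ]
dial [ 479.  -269.4   71. ]
```

Call:
carry_out(deltas=[[4,0,-0.35,-4,0,0,0],[4,0,0,-4,0,0,0],[4,0,0,-3.2,0,0,0],[1,0,0,0,0,0,0],[1,0,0,0,0,0,0]], grip_force=10)

```text
time_s: 3.32
tool_pos: [0.3922, -0.2449, 0.0897]
tool_rot: [0.558, 0.434, -0.557, 0.436]
force: [-0.3, -0.2, 0.9]
grip_width: 0.0235
```

Call:
carry_out(deltas=[[1,0,0,0,0,0,0],[1,0,0,0,0,0,0]])

```text
time_s: 3.58
tool_pos: [0.3923, -0.2449, 0.0898]
tool_rot: [0.558, 0.434, -0.557, 0.436]
force: [-0.4, 1.1, 3.3]
grip_width: 0.0147
```

```bash
python3 - <<'E'
from h import *
s=st(); p=s["tool_pos"][:2]*1000
h=np.array([477,-267.5]); v=p-h; print(np.hypot(*v),np.degrees(np.arctan2(v[1],v[0])))
prev=p
for i in range(1,9):
    a=.115*i; w=h+np.array([[np.cos(a),-np.sin(a)],[np.sin(a),np.cos(a)]])@v; print((w-prev).round(1),w.round(1)); prev=w
E
```

```text
t 3.58 pos [ 392.3 -244.9   89.8] xaxis [ 0.002 -0.001 -1.   ] jawyaw -104.1 F [-0.4  1.1  3.3] w 14.7 q6 1.01
87.69972805044752 165.05596477159963
[-2.  -9.9] [ 390.2 -254.8]
[ -0.9 -10. ] [ 389.3 -264.8]
[  0.3 -10.1] [ 389.6 -274.9]
[  1.4 -10. ] [ 391.  -284.9]
[ 2.6 -9.7] [ 393.6 -294.6]
[ 3.7 -9.4] [ 397.3 -304. ]
[ 4.7 -8.9] [ 402.  -312.9]
[ 5.7 -8.3] [ 407.7 -321.2]
```

Call:
carry_out(deltas=[[1,-0.2,-0.99,0,0,0,0.115],[1,-0.09,-1.0,0,0,0,0.115],[1,0.03,-1.01,0,0,0,0.115],[1,0.14,-1.0,0,0,0,0.115]])

```text
time_s: 4.08
tool_pos: [0.3925, -0.285, 0.0899]
tool_rot: [0.444, 0.549, -0.442, 0.553]
force: [7.6, 3.0, 1.1]
grip_width: 0.0148
```

Call:
carry_out(deltas=[[1,0.26,-0.97,0,0,0,0.115],[1,0.37,-0.94,0,0,0,0.115],[1,0.47,-0.89,0,0,0,0.115],[1,0.57,-0.83,0,0,0,0.115],[1,0,0,0,0,0,0]])

```text
time_s: 4.7
tool_pos: [0.4103, -0.3201, 0.0898]
tool_rot: [0.308, 0.635, -0.305, 0.639]
force: [9.5, 7.4, 1.7]
grip_width: 0.0151
```

```bash
python3 - <<'E'
from h import *
s=st()
a=ctrl.camera("scene")[:,:,::-1]; b=ctrl.camera("side")[:,:,::-1]; c=ctrl.camera("wrist")[:,:,::-1]
crop(a,130,200,330,340,4,"pics/s3.png"); crop(c,150,50,450,270,2.6,"pics/w2.png"); crop(b,220,230,420,380,4,"pics/d3.png")
E
```

```text
t 4.7 pos [ 410.3 -320.1   89.8] xaxis [ 0.007  0.001 -1.   ] jawyaw -51.4 F [9.5 7.4 1.7] w 15.1 q6 0.01
```

View pics/w2.png

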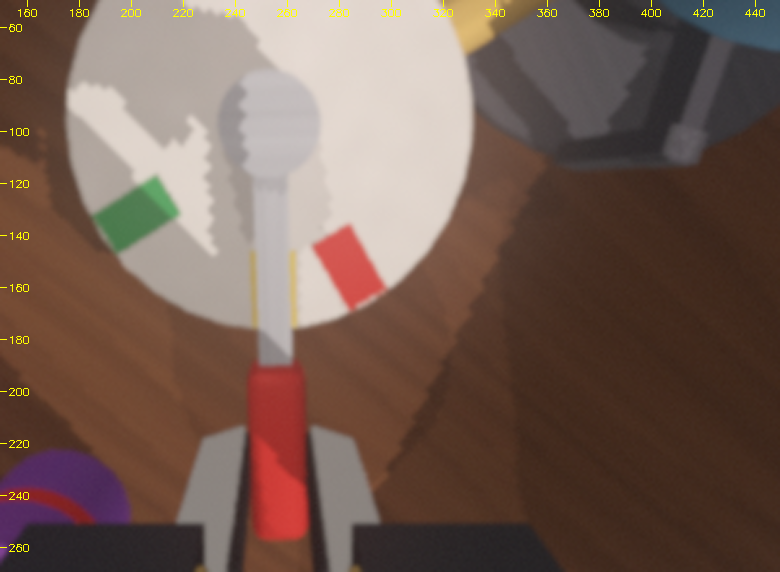

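View pics/d3.png

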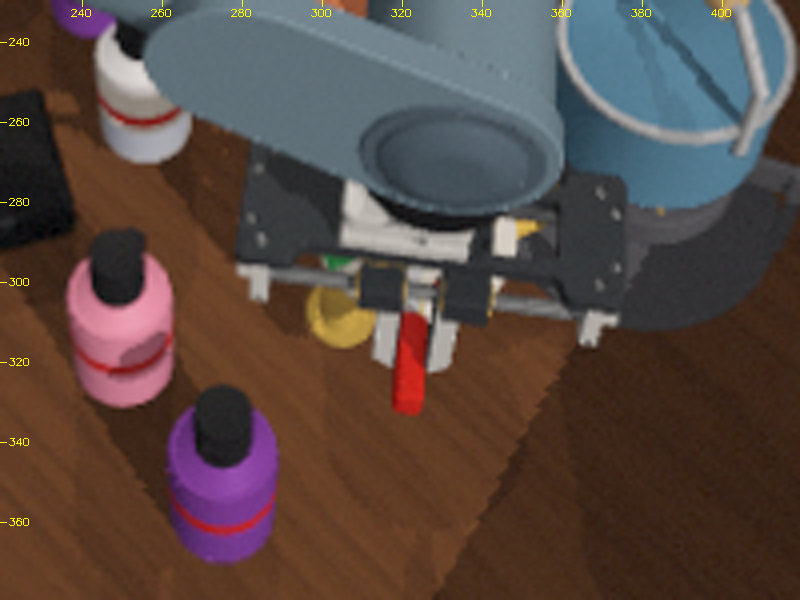

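Call:
carry_out(deltas=[[2.2,0,0,0,0,0,0],[3,0,0,0,0,0,0],[3.6,0,0,0,0,0,0],[3.6,0,0,3,0,0,0],[3.6,0,0,5,0,0,0]])

```text
time_s: 5.48
tool_pos: [0.4057, -0.3197, 0.1674]
tool_rot: [0.307, 0.639, -0.306, 0.636]
force: [0.5, -0.6, 0.2]
grip_width: 0.0355
```

Call:
carry_out(deltas=[[4,-1,0,6,0,0,0],[5,-1,0,6,0,0,0],[5,0,0,4,0,0,0]])

```text
time_s: 5.85
tool_pos: [0.3868, -0.3213, 0.332]
tool_rot: [0.306, 0.636, -0.308, 0.638]
force: [0.6, 0.4, 0.2]
grip_width: 0.0496
```

```bash
python3 - <<'E'
from h import *
s=st()
a=ctrl.camera("side")[:,:,::-1]; c=ctrl.camera("wrist")[:,:,::-1]
crop(c,0,0,512,384,1.55,"pics/w3.png"); crop(a,280,230,480,380,4,"pics/d4.png")
E
```

```text
t 5.85 pos [ 386.8 -321.3  332. ] xaxis [ 0.002 -0.003 -1.   ] jawyaw -51.4 F [0.6 0.4 0.2] w 49.6 q6 -0.02
```

View pics/w3.png

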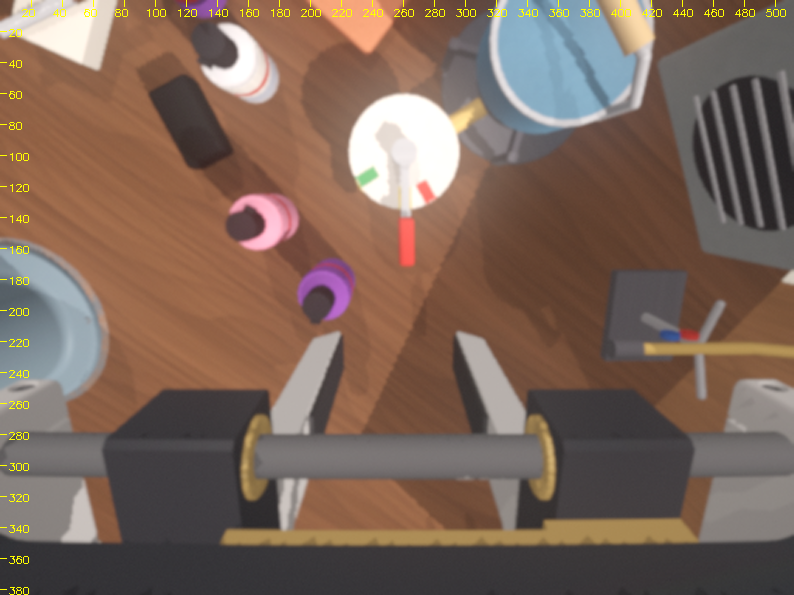

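```bash
python3 - <<'E'
from h import *
st();c=ctrl.camera("wrist")[:,:,::-1]; crop(c,215,55,305,180,6,"pics/w4.png")
E
```

```text
t 5.95 pos [ 388.1 -322.6  334.4] xaxis [ 0.006 -0.008 -1.   ] jawyaw -51.4 F [ 0.2 -0.7  0.3] w 49.8 q6 -0.02
```

View pics/w4.png

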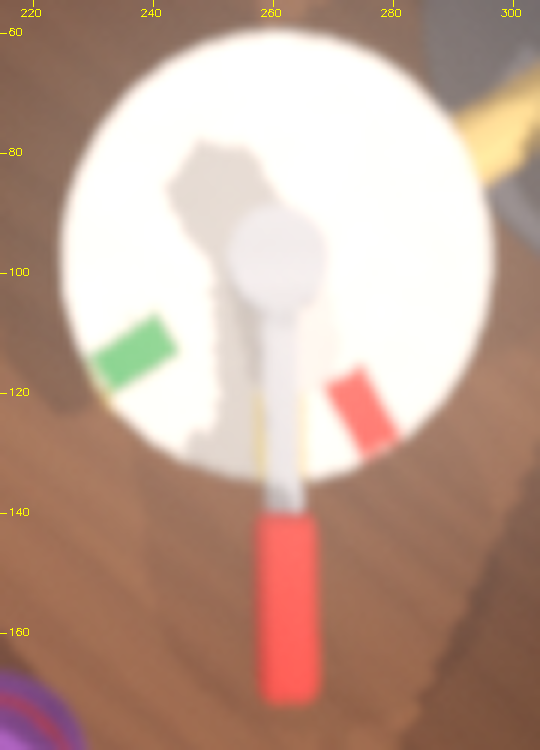

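Call:
carry_out(deltas=[[5,3,0,0,0,0,0.128],[5,4,0.1,0,0,0,0.128],[5,4,0.2,0,0,0,0.128],[5,4,0.2,0,0,0,0.128],[5,2,0,0,0,0,0.128]])

```text
time_s: 6.62
tool_pos: [0.5579, -0.3148, 0.325]
tool_rot: [0.09, 0.703, -0.088, 0.7]
force: [-0.4, 1.0, -0.1]
grip_width: 0.0499
```

Call:
carry_out(deltas=[[5,0,0,0,0,0,0],[5,0,0,0,0,0,0]])

```text
time_s: 6.88
tool_pos: [0.5561, -0.3156, 0.3271]
tool_rot: [0.092, 0.702, -0.091, 0.7]
force: [-0.4, -0.0, 0.8]
grip_width: 0.0502
```

```bash
python3 - <<'E'
from h import *
s=st();P=ctrl.camera_params("wrist")
c=ctrl.camera("wrist")[:,:,::-1]; crop(c,0,0,512,384,1.55,"pics/w5.png")
np.save("P5.npy",P,allow_pickle=True)
E
```

```text
t 6.88 pos [ 556.1 -315.6  327.1] xaxis [-0.002  0.001 -1.   ] jawyaw -14.8 F [-0.4 -0.   0.8] w 50.2 q6 -0.43
```

View pics/w5.png

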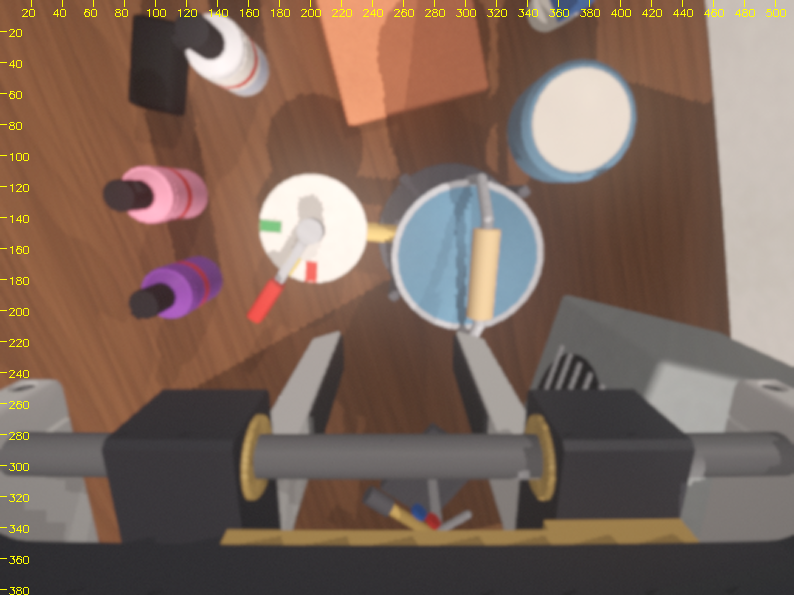

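```bash
python3 - <<'E'
from h import *
P=np.load("P5.npy",allow_pickle=True).item()
q=lambda u,v,z:(onz("wrist",(u/1.55-.5,v/1.55-.5),z,P)*1000).round(1)
print(q(487,229,.244),q(481,320,.244),q(484,274.5,.244)); print("forge",q(565,297,.2),q(565,297,.1),q(450,400,.1))
E
```

```text
[ 622.5 -284.5  244. ] [ 606.2 -342.8  244. ] [ 614.6 -312.9  244. ]
forge [ 677.9 -357.2  200. ] [ 710.8 -393.   100. ] [ 571.3 -475.8  100. ]
```

```bash
python3 - <<'E'
from h import *
k=1.5625
for a in((380,512),(245,577)):
    print(tri([("scene",(a[0]/k,a[1]/k)),("side",(742/k,355/k))]))
P=np.load("P5.npy",allow_pickle=True).item()
for z in(.1,.15,.2,.25,.3): print(z,onz("scene",(380/k,512/k),z).round(3),onz("wrist",(565/1.55,297/1.55),z,P).round(3))
E
```

```text
(array([ 0.74584685, -0.42661483,  0.20365305]), [np.float64(0.0005036971246999939), np.float64(0.000503697124700107)])
(array([ 0.64789371, -0.54317999,  0.31268801]), [np.float64(0.09419998633219745), np.float64(0.09419998633219719)])
0.1 [ 0.726 -0.399  0.1  ] [ 0.711 -0.394  0.1  ]
0.15 [ 0.736 -0.413  0.15 ] [ 0.695 -0.376  0.15 ]
0.2 [ 0.745 -0.426  0.2  ] [ 0.678 -0.358  0.2  ]
0.25 [ 0.755 -0.44   0.25 ] [ 0.662 -0.34   0.25 ]
0.3 [ 0.764 -0.453  0.3  ] [ 0.645 -0.322  0.3  ]
```

Call:
carry_out(deltas=[[6,3,0.1,0,0,0,0],[6,2.8,0,0,0,0,0],[6,0,0,-2,0,0,0],[6,0,0,0,0,0,0]])

```text
time_s: 7.42
tool_pos: [0.613, -0.3142, 0.3051]
tool_rot: [0.092, 0.703, -0.09, 0.699]
force: [-0.2, -0.1, -0.3]
grip_width: 0.0599
```

```bash
python3 - <<'E'
from h import *
s=st(); a=ctrl.camera("side")[:,:,::-1]; crop(a,320,100,500,240,4,"pics/d6.png")
a=ctrl.camera("scene")[:,:,::-1]; crop(a,130,180,330,320,4,"pics/s6.png")
E
```

```text
t 7.42 pos [ 613.  -314.2  305.1] xaxis [-0.005  0.003 -1.   ] jawyaw -14.8 F [-0.2 -0.1 -0.3] w 59.9 q6 -0.38
```

View pics/d6.png

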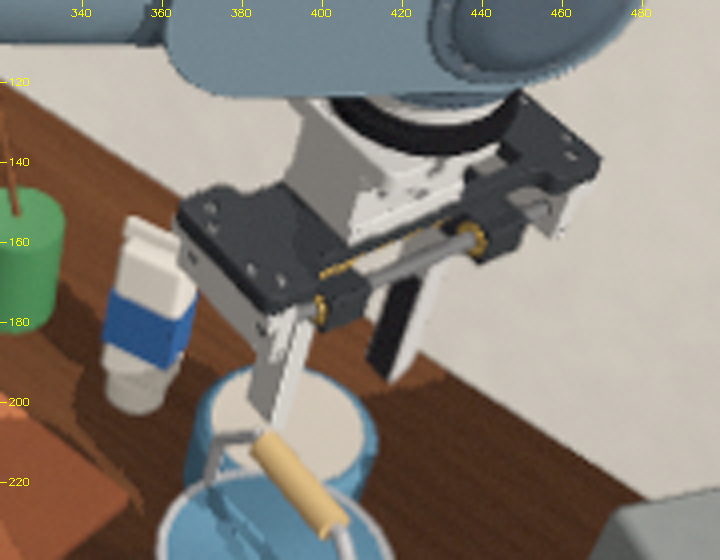

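View pics/s6.png

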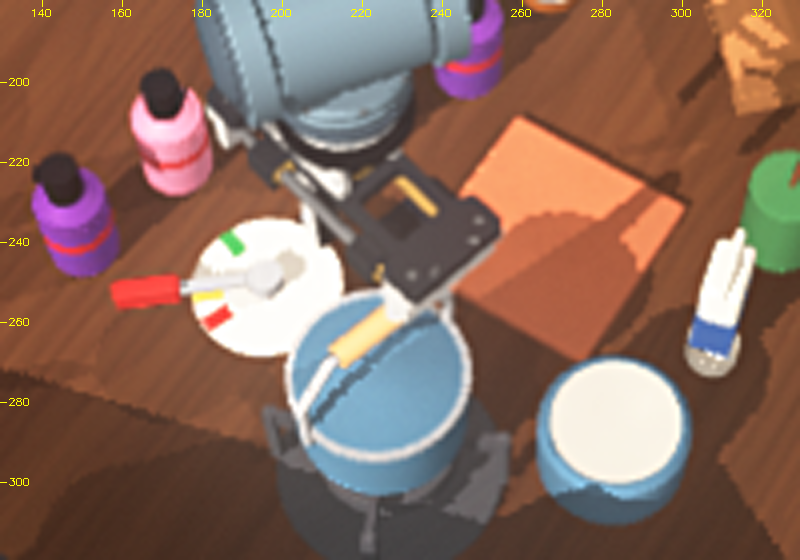

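Call:
carry_out(deltas=[[6,0.1,0,-3,0,0,0],[6,0,0,-2.5,0,0,0],[6,0,0,-1.1,0,0,0],[6,0,0,0,0,0,0]], grip_force=25)

```text
time_s: 8.02
tool_pos: [0.6156, -0.3147, 0.2424]
tool_rot: [0.091, 0.701, -0.091, 0.701]
force: [0.0, -0.0, -0.0]
grip_width: 0.0599
```

Call:
carry_out(deltas=[[1,0,0,0,0,0,0],[1,0,0,0,0,0,0],[1,0,0,0,0,0,0],[1,0,0,0,0,0,0],[1,0,0,0,0,0,0]])

```text
time_s: 8.65
tool_pos: [0.616, -0.3147, 0.2425]
tool_rot: [0.091, 0.701, -0.091, 0.701]
force: [-0.2, 0.6, 0.4]
grip_width: 0.0135
```

Call:
carry_out(deltas=[[1,0,0,0.5,0,0,0],[1,0,0,1,0,0,0],[1,0,0,1.5,0,0,0],[1,0,0,0,0,0,0]])

```text
time_s: 9.15
tool_pos: [0.6169, -0.3154, 0.2753]
tool_rot: [0.09, 0.7, -0.091, 0.703]
force: [-0.1, 0.3, -0.2]
grip_width: 0.0097
```

```bash
python3 - <<'E'
from h import *
s=st(); a=ctrl.camera("side")[:,:,::-1]; crop(a,320,100,500,300,3,"pics/d7.png")
E
```

```text
t 9.15 pos [ 616.9 -315.4  275.3] xaxis [ 0.004 -0.003 -1.   ] jawyaw -14.7 F [-0.1  0.3 -0.2] w 9.7 q6 -0.38
```

View pics/d7.png

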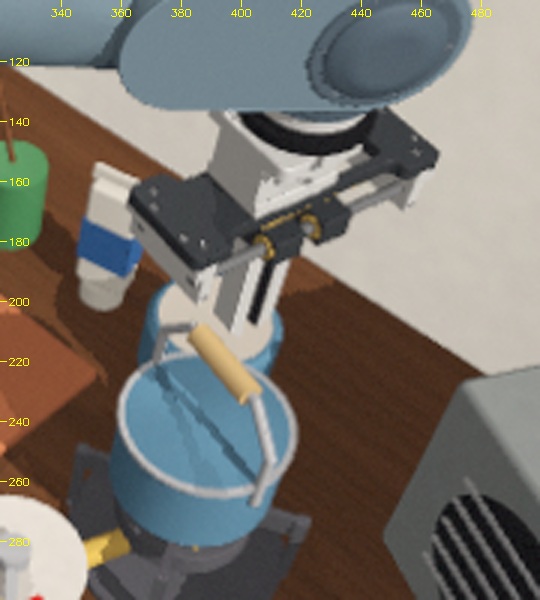

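```bash
python3 - <<'E'
from h import *
for n in("scene","side"):
    print(n,"tip",proj(n,(.617,-.3154,.253)).round(1),"handle",proj(n,(.6145,-.315,.235)).round(1),proj(n,(.6145,-.315,.244)).round(1))
st(); a=ctrl.camera("scene")[:,:,::-1]; crop(a,170,190,290,290,6,"pics/s7.png")
E
```

```text
scene tip [223.3 259.6] handle [222.9 262.1] [222.8 260.5]
side tip [397.4 215.3] handle [394.8 221.4] [395.6 218.6]
t 9.2 pos [ 616.5 -315.   274. ] xaxis [ 0.002 -0.001 -1.   ] jawyaw -14.7 F [ 0.3 -0.2 -0.1] w 10.1 q6 -0.38
```

View pics/s7.png

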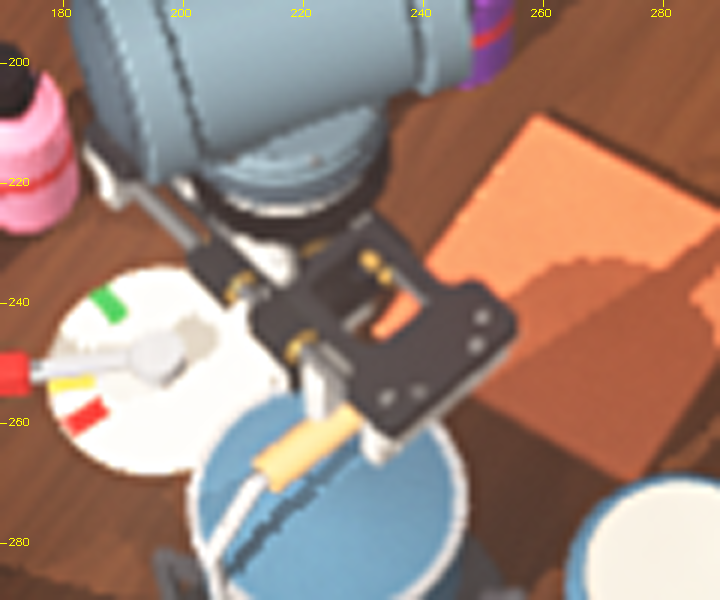

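```bash
python3 - <<'E'
from h import *
p=np.array([.613,-.3142,.3051]);j=np.array([np.cos(np.radians(-14.8)),np.sin(np.radians(-14.8)),0])
for s in(-1,1):
  for d in (.030,.0425):
    print(s,d,proj("side",p+s*d*j-[0,0,.022]).round(1))
st()
a=ctrl.camera("side")[:,:,::-1]; crop(a,370,140,450,240,6,"pics/d8.png")
a=ctrl.camera("wrist")[:,:,::-1]; crop(a,100,100,420,384,2,"pics/w8.png")
E
```

```text
-1 0.03 [386.1 212.3]
-1 0.0425 [380.8 214.7]
1 0.03 [410.8 201. ]
1 0.0425 [415.8 198.7]
t 9.25 pos [ 616.2 -314.8  273. ] xaxis [ 0.001 -0.001 -1.   ] jawyaw -14.7 F [-0.9  0.4  0.1] w 9.8 q6 -0.38
```

View pics/d8.png

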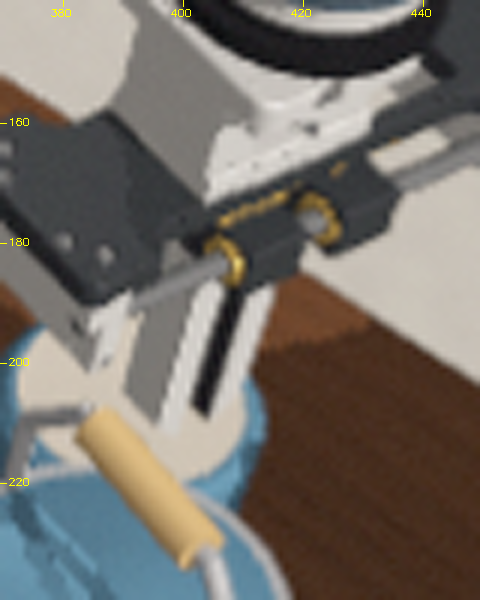

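View pics/w8.png

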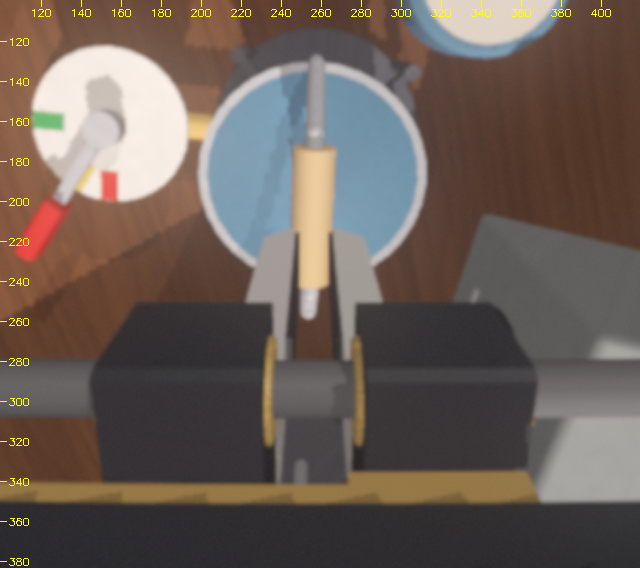

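```bash
python3 - <<'E'
from h import *
def f(p,yaw,half,nm):
    j=np.array([np.cos(np.radians(yaw)),np.sin(np.radians(yaw)),0]); k=np.array([-j[1],j[0],0])
    print(nm)
    for s in(-1,1):
      print([ (s,d,w,proj("side",np.array(p)+s*d*j+w*k-[0,0,.022]).round(1).tolist()) for d in(half,half+.0125) for w in(-.008,.008)])
f((.4103,-.3201,.0898),-51.4,.0075,"lever")
f((.613,-.3142,.3051),-14.8,.030,"pan")
f((.6162,-.3148,.273),-14.8,.005,"now")
st()
c,d=ray("side",(396,214)); print(c)
E
```

```text
lever
[(-1, 0.0075, -0.008, [318.0, 326.7]), (-1, 0.0075, 0.008, [318.6, 319.7]), (-1, 0.02, -0.008, [312.1, 325.9]), (-1, 0.02, 0.008, [312.7, 318.9])]
[(1, 0.0075, -0.008, [325.2, 327.8]), (1, 0.0075, 0.008, [325.7, 320.7]), (1, 0.02, -0.008, [331.2, 328.6]), (1, 0.02, 0.008, [331.7, 321.5])]
pan
[(-1, 0.03, -0.008, [388.6, 215.1]), (-1, 0.03, 0.008, [383.6, 209.5]), (-1, 0.042499999999999996, -0.008, [383.4, 217.6]), (-1, 0.042499999999999996, 0.008, [378.3, 211.9])]
[(1, 0.03, -0.008, [413.4, 203.8]), (1, 0.03, 0.008, [408.2, 198.3]), (1, 0.042499999999999996, -0.008, [418.5, 201.4]), (1, 0.042499999999999996, 0.008, [413.2, 196.0])]
now
[(-1, 0.005, -0.008, [397.2, 219.7]), (-1, 0.005, 0.008, [392.2, 214.2]), (-1, 0.0175, -0.008, [392.1, 222.1]), (-1, 0.0175, 0.008, [387.2, 216.5])]
[(1, 0.005, -0.008, [401.2, 217.8]), (1, 0.005, 0.008, [396.2, 212.3]), (1, 0.0175, -0.008, [406.2, 215.5]), (1, 0.0175, 0.008, [401.2, 210.1])]
t 9.35 pos [ 615.8 -314.6  271.9] xaxis [-0.001  0.001 -1.   ] jawyaw -14.7 F [ 0.1  0.4 -0.3] w 10.3 q6 -0.38
[ 0.01393779 -0.59108312  1.03455422]
```

```bash
python3 - <<'E'
from h import *
st(); P=ctrl.camera_params("wrist")
for u in((247.5,215.5),(265.5,215.5)):
    for z in(.245,.25,.26,.27,.28): print(u,onz("wrist",u,z,P).round(4))
s=ctrl.sense(); R=Ro.from_quat(s["tool_rot"]).as_matrix(); p=s["tool_pos"]
for f in(-.0,.022,.04):
  for w in(-.005,.005):
   for y in (-.008,.008):
    print(f,w,y,proj("wrist",p+R@[f,y,w],P).round(1))
st(); print(ctrl.camera_params("wrist")["t"]-P["t"])
E
```

```text
t 9.35 pos [ 615.8 -314.6  271.9] xaxis [-0.001  0.001 -1.   ] jawyaw -14.7 F [ 0.1  0.4 -0.3] w 10.3 q6 -0.38
(247.5, 215.5) [ 0.6078 -0.3164  0.245 ]
(247.5, 215.5) [ 0.6084 -0.3147  0.25  ]
(247.5, 215.5) [ 0.6097 -0.3113  0.26  ]
(247.5, 215.5) [ 0.611  -0.3079  0.27  ]
(247.5, 215.5) [ 0.6122 -0.3045  0.28  ]
(265.5, 215.5) [ 0.6222 -0.3202  0.245 ]
(265.5, 215.5) [ 0.6225 -0.3184  0.25  ]
(265.5, 215.5) [ 0.6231 -0.3148  0.26  ]
(265.5, 215.5) [ 0.6237 -0.3112  0.27  ]
(265.5, 215.5) [ 0.6243 -0.3077  0.28  ]
-0.0 -0.005 -0.008 [249.5 233.3]
-0.0 -0.005 0.008 [249.3 212.7]
-0.0 0.005 -0.008 [263.  233.3]
-0.0 0.005 0.008 [263.2 212.7]
0.022 -0.005 -0.008 [250.2 222.4]
0.022 -0.005 0.008 [250.  203.6]
0.022 0.005 -0.008 [262.4 222.4]
0.022 0.005 0.008 [262.5 203.6]
0.04 -0.005 -0.008 [250.6 214.9]
0.04 -0.005 0.008 [250.5 197.4]
0.04 0.005 -0.008 [262.  214.9]
0.04 0.005 0.008 [262.1 197.4]
t 9.35 pos [ 615.8 -314.6  271.9] xaxis [-0.001  0.001 -1.   ] jawyaw -14.7 F [ 0.1  0.4 -0.3] w 10.3 q6 -0.38
[0. 0. 0.]
```

```bash
python3 - <<'E'
from h import *
def off(R,t,q,p):
    c=-np.array(R).T@np.array(t); return Ro.from_quat(q).as_matrix().T@(c-np.array(p)), Ro.from_quat(q).as_matrix().T@np.array(R).T
R0=[[ 0.34108911,  0.94002815, -0.00230194],[ 0.91013319, -0.32962706,  0.25100511],[ 0.23519309, -0.08771018, -0.96798302]];t0=[-0.64862002, -0.02628287,  0.39148661]
print(off(R0,t0,[-0.40623659,  0.57958388,  0.40565868,  0.57835577],[0.22122197, 0.61054696, 0.19936209]))
s=st();P=ctrl.camera_params("wrist"); print(off(P["R"],P["t"],s["tool_rot"],s["tool_pos"]), -P["R"].T@P["t"]); print(s["qpos"])
# handle checks w8
for u in((314,146),(313,288)):
    print(onz("wrist",(100+u[0]/2-.5,100+u[1]/2-.5),.244,P).round(4))
im=cv2.imread("pics/wrist0.png"); crop(im,80,180,420,384,2.3,"pics/w0c.png")
E
```

```text
(array([-0.18467049,  0.07258844, -0.00021251]), array([[ 4.10568910e-04, -2.51322639e-01,  9.67903277e-01],
       [-2.81854827e-04, -9.67903347e-01, -2.51322540e-01],
       [ 9.99999877e-01, -1.69617336e-04, -4.68225185e-04]]))
t 9.35 pos [ 615.8 -314.6  271.9] xaxis [-0.001  0.001 -1.   ] jawyaw -14.7 F [ 0.1  0.4 -0.3] w 10.3 q6 -0.38
(array([-0.1845726 ,  0.07256813,  0.00021487]), array([[ 1.68406834e-04, -2.52001267e-01,  9.67726890e-01],
       [-2.88798172e-04, -9.67726875e-01, -2.52001213e-01],
       [ 9.99999944e-01, -2.37039030e-04, -2.35749325e-04]])) [ 0.63461995 -0.2445224   0.45650421]
[-6.35792759e-01  2.95438068e-01  1.36734731e+00  8.09404146e-06
  1.47969737e+00 -3.78793133e-01]
[ 0.6242 -0.2835  0.244 ]
[ 0.608  -0.3431  0.244 ]
```

View pics/w0c.png

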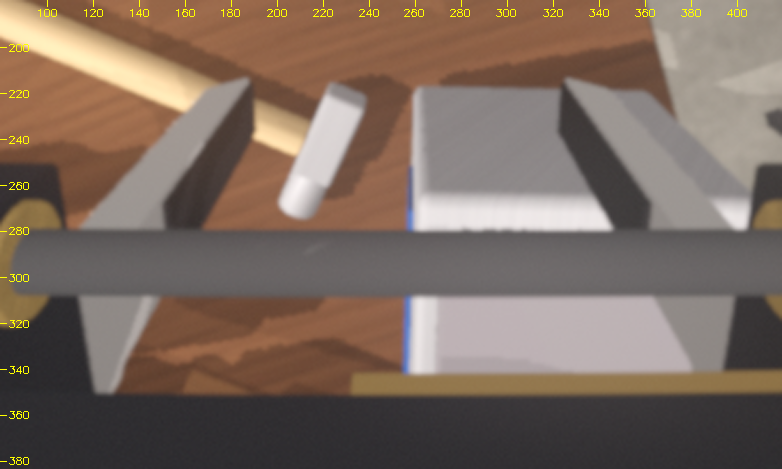

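Call:
carry_out(deltas=[[5,0,0,0,0,0,0],[5,0,0,0,0,0,0],[5,0,0,0,0,0,0],[5,0,0,0,0,0,0],[5,0,0,-2,0,0,0]], grip_force=20)

```text
time_s: 9.98
tool_pos: [0.617, -0.3153, 0.2539]
tool_rot: [0.09, 0.7, -0.091, 0.703]
force: [0.5, -0.4, 0.2]
grip_width: 0.0496
```

Call:
carry_out(deltas=[[5,0,0,-2,0,0,0],[5,0,0,-2,0,0,0],[5,0,0,0,0,0,0],[1,0,0,0,0,0,0],[1,0,0,0,0,0,0]])

```text
time_s: 10.6
tool_pos: [0.6166, -0.3151, 0.2137]
tool_rot: [0.09, 0.701, -0.091, 0.702]
force: [-0.5, 0.5, 0.5]
grip_width: 0.0333
```

Call:
carry_out(deltas=[[1,0,0,0,0,0,0],[1,0,0,0,0,0,0],[1,0,0,0,0,0,0]])

```text
time_s: 10.98
tool_pos: [0.616, -0.3149, 0.2131]
tool_rot: [0.091, 0.701, -0.091, 0.701]
force: [-1.8, -0.0, 2.3]
grip_width: 0.0173
```

```bash
python3 - <<'E'
from h import *
s=st(); a=ctrl.camera("side")[:,:,::-1]; crop(a,340,130,480,240,5,"pics/d9.png")
E
```

```text
t 10.97 pos [ 616.  -314.9  213.1] xaxis [ 0. -0. -1.] jawyaw -14.7 F [-1.8 -0.   2.3] w 17.3 q6 -0.38
```

View pics/d9.png

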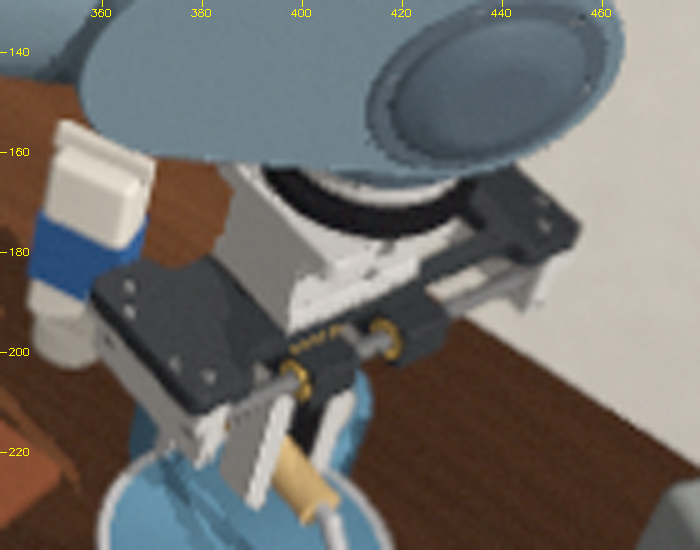

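Call:
carry_out(deltas=[[1,0,0,0.5,0,0,0],[1,0,0,1.5,0,0,0],[1,0,0,2.5,0,0,0],[1,0,0,2.5,0,0,0],[1,0,0,1,0,0,0]])

```text
time_s: 11.65
tool_pos: [0.6167, -0.3149, 0.2946]
tool_rot: [0.09, 0.7, -0.091, 0.702]
force: [-0.6, -0.1, -5.4]
grip_width: 0.0175
```

```bash
python3 - <<'E'
from h import *
s=st(); a=ctrl.camera("side")[:,:,::-1]; crop(a,220,90,480,290,3,"pics/d10.png")
E
```

```text
t 11.65 pos [ 616.7 -314.9  294.6] xaxis [ 0.003 -0.002 -1.   ] jawyaw -14.7 F [-0.6 -0.1 -5.4] w 17.5 q6 -0.38
```

View pics/d10.png

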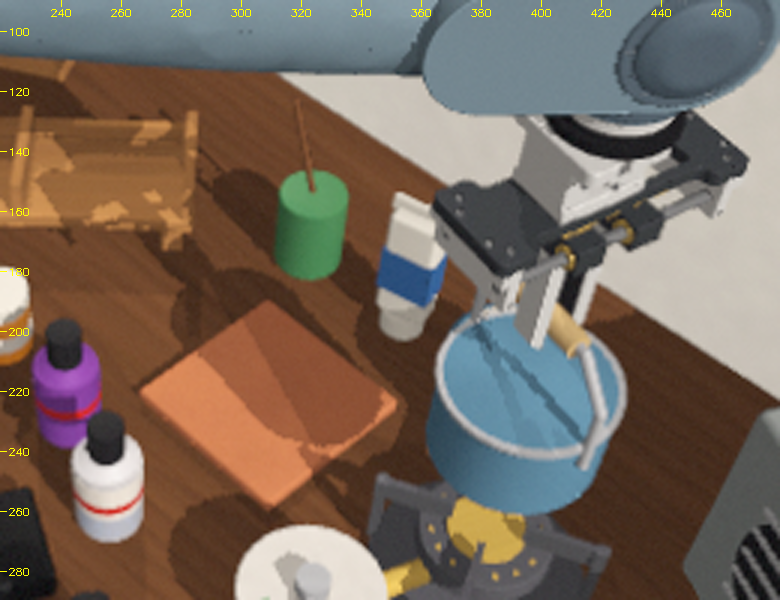

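Call:
carry_out(deltas=[[1,0,2,0,0,0,0],[1,0.1,4,0,0,0,0],[1,0.1,5,0,0,0,0],[1,0,5,0,0,0,0],[1,0,4,-1,0,0,0]])

```text
time_s: 12.32
tool_pos: [0.6174, -0.1111, 0.2816]
tool_rot: [0.091, 0.702, -0.09, 0.701]
force: [0.7, -0.0, -5.7]
grip_width: 0.0172
```

Call:
carry_out(deltas=[[1,0,2.6,-2,0,0,0],[1,0,0,-3,0,0,0],[1,0,0,-3,0,0,0],[1,0,0,-2,0,0,0],[1,0,0,0,0,0,0]])

```text
time_s: 12.95
tool_pos: [0.6162, -0.0876, 0.1797]
tool_rot: [0.091, 0.703, -0.09, 0.699]
force: [-0.7, -0.0, -5.3]
grip_width: 0.0177
```

```bash
python3 - <<'E'
from h import *
s=st(); a=ctrl.camera("side")[:,:,::-1]; crop(a,220,90,420,240,4,"pics/d11.png")
a=ctrl.camera("scene")[:,:,::-1]; crop(a,190,150,350,270,5,"pics/s11.png")
E
```

```text
t 12.95 pos [616.2 -87.6 179.7] xaxis [-0.005  0.002 -1.   ] jawyaw -14.7 F [-0.7 -0.  -5.3] w 17.7 q6 -0.07
```

View pics/d11.png

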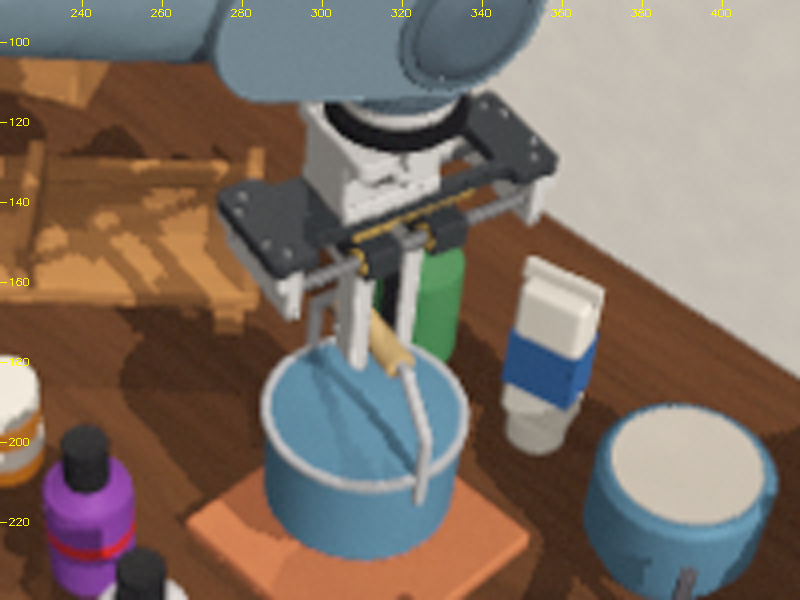

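View pics/s11.png

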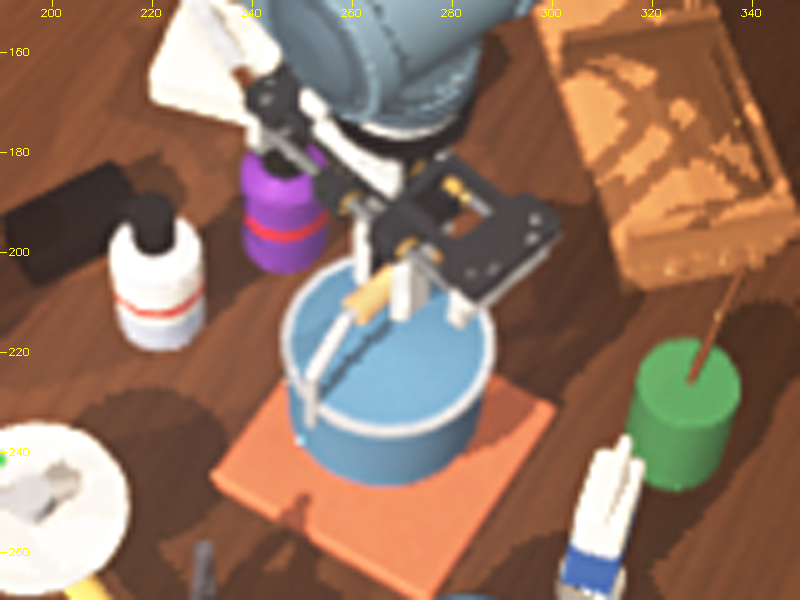

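```bash
python3 - <<'E'
from h import *
print(onz("side",(310.7,193.2),.132),onz("scene",(267.1,218.5),.132),tri([("side",(310.7,193.2)),("scene",(267.1,218.5))]))
E
```

```text
[ 0.61337605 -0.08793974  0.132     ] [ 0.61531249 -0.08871849  0.132     ] (array([ 0.6146622 , -0.08719348,  0.12990392]), [np.float64(0.00036897670412514976), np.float64(0.00036897670412525005)])
```

Call:
carry_out(deltas=[[1,0.25,0,-1.5,0,0,0],[1,0,0,-1,0,0,0],[1,0,0,-0.6,0,0,0],[1,0,0,0,0,0,0]])

```text
time_s: 13.55
tool_pos: [0.62, -0.0886, 0.1505]
tool_rot: [0.091, 0.702, -0.091, 0.701]
force: [-0.8, -0.4, -4.9]
grip_width: 0.0175
```

Call:
carry_out(deltas=[[1,0,0,-0.2,0,0,0],[1,0,0,-0.2,0,0,0],[1,0,0,0,0,0,0]])

```text
time_s: 13.92
tool_pos: [0.6205, -0.0887, 0.1474]
tool_rot: [0.091, 0.701, -0.091, 0.701]
force: [0.3, 0.1, -6.1]
grip_width: 0.0171
```

Call:
carry_out(deltas=[[1,0,0,-0.2,0,0,0],[1,0,0,-0.15,0,0,0],[1,0,0,0,0,0,0]])

```text
time_s: 14.3
tool_pos: [0.6204, -0.0887, 0.1437]
tool_rot: [0.091, 0.701, -0.091, 0.701]
force: [-1.1, 0.8, -5.7]
grip_width: 0.0172
```

Call:
carry_out(deltas=[[1,0,0,-0.15,0,0,0],[1,0,0,0,0,0,0]])

```text
time_s: 14.55
tool_pos: [0.6205, -0.0887, 0.1424]
tool_rot: [0.091, 0.701, -0.091, 0.701]
force: [0.1, 0.1, -5.7]
grip_width: 0.0173
```

Call:
carry_out(deltas=[[1,0,0,-0.1,0,0,0],[1,0,0,0,0,0,0]])

```text
time_s: 14.8
tool_pos: [0.6209, -0.0888, 0.1425]
tool_rot: [0.09, 0.701, -0.091, 0.702]
force: [-1.8, 1.0, -0.0]
grip_width: 0.0175
```

Call:
carry_out(deltas=[[1,0,0,-0.1,0,0,0],[1,0,0,0,0,0,0]])

```text
time_s: 15.05
tool_pos: [0.6213, -0.0889, 0.1425]
tool_rot: [0.09, 0.701, -0.091, 0.702]
force: [-4.2, 0.9, 5.0]
grip_width: 0.0172
```

Call:
carry_out(deltas=[[1,0,0,0.1,0,0,0],[2.2,0,0,0,0,0,0],[3.2,0,0,0,0,0,0],[4.5,0,0,0,0,0,0]])

```text
time_s: 15.55
tool_pos: [0.6208, -0.0888, 0.1414]
tool_rot: [0.091, 0.701, -0.091, 0.701]
force: [-0.1, -0.6, 0.2]
grip_width: 0.0387
```

Call:
carry_out(deltas=[[5,0,0,3,0,0,0],[5,0,0,5,0,0,0],[5,0,0,5,0,0,0],[5,0,0,0,0,0,0]])

```text
time_s: 16.05
tool_pos: [0.6231, -0.0895, 0.2773]
tool_rot: [0.09, 0.698, -0.091, 0.705]
force: [0.3, -1.4, 0.6]
grip_width: 0.0495
```

```bash
python3 - <<'E'
from h import *
s=st(); a=ctrl.camera("side")[:,:,::-1]; crop(a,0,60,420,360,1.9,"pics/d12.png"); cv2.imwrite("pics/side12.png",a)
a=ctrl.camera("scene")[:,:,::-1]; crop(a,190,80,360,270,4,"pics/s12.png");cv2.imwrite("pics/scene12.png",a)
E
```

```text
t 16.05 pos [623.1 -89.5 277.3] xaxis [ 0.01  -0.003 -1.   ] jawyaw -14.7 F [ 0.3 -1.4  0.6] w 49.5 q6 -0.07
```

View pics/d12.png

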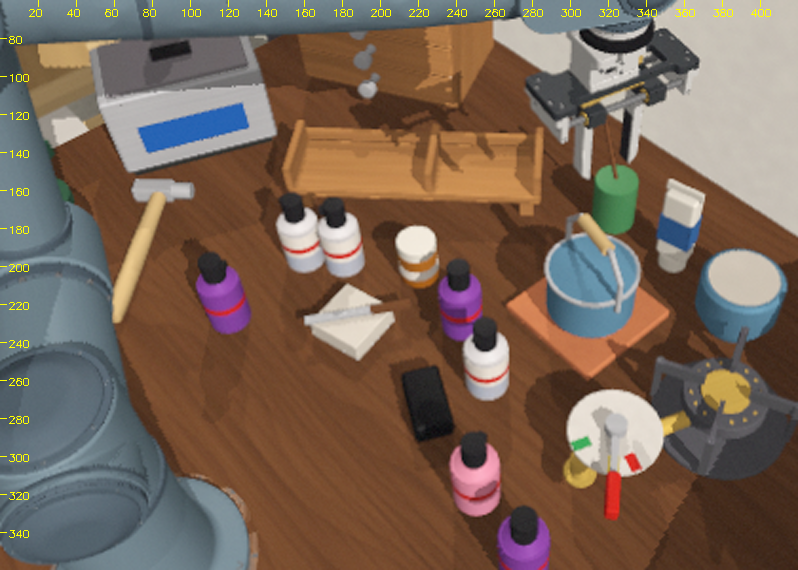

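View pics/s12.png

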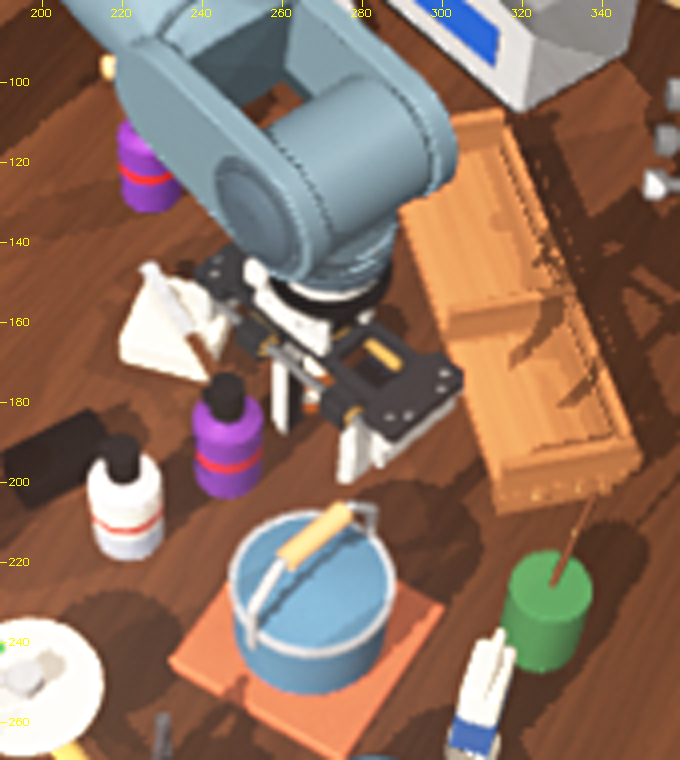

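```bash
python3 - <<'E'
from h import *
print(onz("side",(311.6,201.9),.094),onz("scene",(267.5,225.5),.094))
b=cv2.imread("pics/side12.png"); crop(b,120,140,280,290,5,"pics/d13.png")
E
```

```text
[ 0.61953709 -0.08815468  0.094     ] [ 0.61819231 -0.08919712  0.094     ]
```

View pics/d13.png

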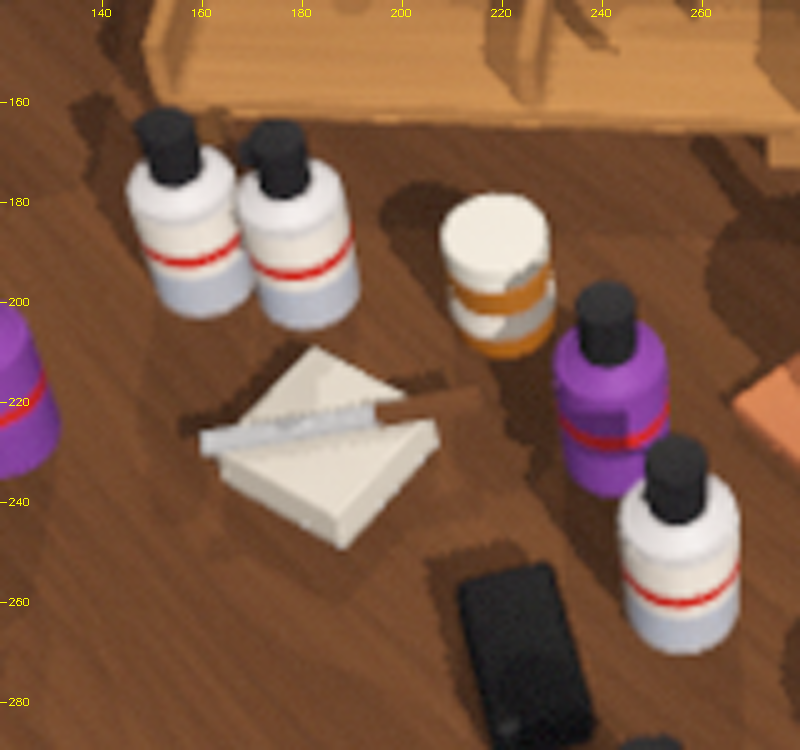

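```bash
python3 - <<'E'
from h import *
S1=lambda u,v:(130+u/3.45-.5,95+v/3.45-.5); D=lambda u,v:(120+u/5-.5,140+v/5-.5)
for n,u,z in(("A",(168,122),.125),("B",(278,136),.125),("C",(677,450),.125),("jar",(495,224),.074)): print(n,onz("side",D(*u),z).round(4))
for n,u,z in(("B",(466,118),.125),("C",(313,334),.125),("jar",(477,238),.074)): print(n,"scene",onz("scene",S1(*u),z).round(4))
# base fit check
P=ctrl.camera_params("side")
im=cv2.imread("pics/d13.png")
for c in((.4035,.2665),(.43,.214),(.4435,-.075)):
    for z,r,col in((.0,.028,(0,255,0)),(.082,.02,(255,255,0)),(.125,.015,(0,255,255))):
        pts=[((proj("side",(c[0]+r*np.cos(t),c[1]+r*np.sin(t),z),P)-[119.5,139.5])*5).astype(int) for t in np.linspace(0,6.28,40)]
        cv2.polylines(im,[np.array(pts,np.int32)],True,col,1)
cv2.imwrite("pics/d13o.png",im)
E
```

```text
A [0.3928 0.2666 0.125 ]
B [0.4286 0.2189 0.125 ]
C [ 0.4445 -0.0725  0.125 ]
jar [0.4974 0.1327 0.074 ]
B scene [0.4254 0.2158 0.125 ]
C scene [ 0.4403 -0.077   0.125 ]
jar scene [0.4917 0.1274 0.074 ]
```

View pics/d13o.png

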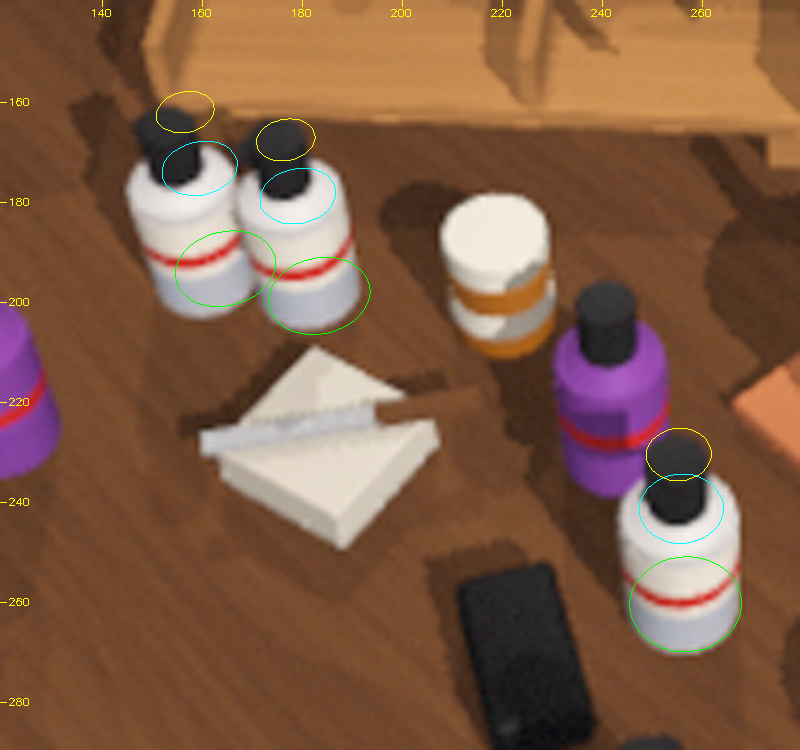

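Call:
carry_out(deltas=[[4.6,-2.9,4.45,-0.9,0,0,0.127],[4.6,-2.9,4.45,-0.9,0,0,0.127],[4.6,-2.9,4.45,-0.9,0,0,0.127],[4.6,-2.9,4.45,-0.9,0,0,0.127],[4.6,-2.9,4.45,-0.9,0,0,0.127]], grip_force=15)

```text
time_s: 16.77
tool_pos: [0.4732, 0.135, 0.2237]
tool_rot: [-0.134, 0.696, 0.134, 0.693]
force: [0.0, 0.7, 0.5]
grip_width: 0.0461
```

Call:
carry_out(deltas=[[4.6,-2.9,4.45,-0.9,0,0,0.127],[4.6,-2.9,4.45,-0.9,0,0,0.127],[4.6,-2.8,4.45,-0.9,0,0,0.127],[4.6,0,0,0,0,0,0],[4.6,0,0,0,0,0,0]])

```text
time_s: 17.4
tool_pos: [0.3892, 0.2667, 0.1982]
tool_rot: [-0.262, 0.658, 0.262, 0.656]
force: [0.2, -0.1, -0.4]
grip_width: 0.0459
```

```bash
cat >> h.py <<'E'
def wcrop(x0,y0,x1,y1,s,out):
    st(); P=ctrl.camera_params("wrist"); np.save("P.npy",P,allow_pickle=True); crop(ctrl.camera("wrist")[:,:,::-1],x0,y0,x1,y1,s,out)
E
python3 - <<'E'
from h import *
wcrop(0,0,512,384,1.55,"pics/w14.png")
E
```

```text
t 17.4 pos [389.2 266.7 198.2] xaxis [-0.002 -0.001 -1.   ] jawyaw 43.4 F [ 0.2 -0.1 -0.4] w 45.9 q6 -0.4
```

View pics/w14.png

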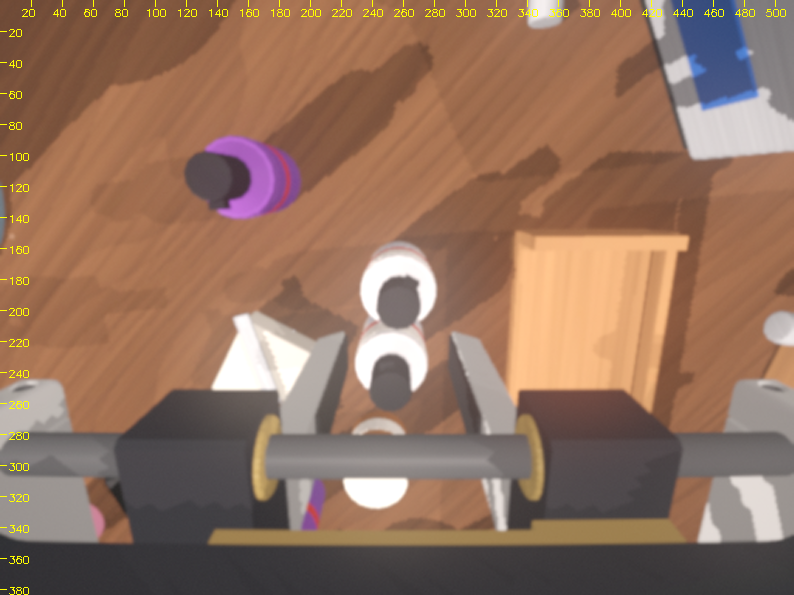

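```bash
cat >> h.py <<'E'
def wq(u,v,z,x0=0,y0=0,s=1.55):
    P=np.load("P.npy",allow_pickle=True).item(); return onz("wrist",(x0+u/s-.5,y0+v/s-.5),z,P).round(4)
E
python3 - <<'E'
from h import *
print("A",wq(399,303,.125),"B",wq(391,390,.125),"jar",wq(376,483,.074))
E
```

```text
A [0.3885 0.2675 0.125 ] B [0.4265 0.2194 0.125 ] jar [0.495 0.126 0.074]
```

Call:
carry_out(deltas=[[4.6,0,0,-4,0,0,0],[4.6,0,0,-4,0,0,0],[4.6,0,0,-3,0,0,0],[4.6,0,0,0,0,0,0],[2,0,0,0,0,0,0]])

```text
time_s: 18.08
tool_pos: [0.391, 0.267, 0.0907]
tool_rot: [-0.261, 0.656, 0.261, 0.658]
force: [-0.4, -0.4, 1.1]
grip_width: 0.0392
```

Call:
carry_out(deltas=[[2,0,0,0,0,0,0],[2,0,0,0,0,0,0],[2,0,0,0,0,0,0]])

```text
time_s: 18.45
tool_pos: [0.3907, 0.2676, 0.091]
tool_rot: [-0.262, 0.656, 0.262, 0.658]
force: [-1.4, -1.4, 6.4]
grip_width: 0.03
```

Call:
carry_out(deltas=[[2,0,0,0.5,0,0,0],[2,0,0,2,0,0,0],[2,0,0,4,0,0,0],[2,0,0,4,0,0,0],[2,0,0,0,0,0,0]])

```text
time_s: 19.08
tool_pos: [0.3913, 0.2681, 0.1974]
tool_rot: [-0.262, 0.654, 0.262, 0.659]
force: [0.2, 0.5, -2.5]
grip_width: 0.0301
```

```bash
python3 - <<'E'
from h import *
wcrop(150,100,370,384,2,"pics/w15.png")
b=ctrl.camera("side")[:,:,::-1]; crop(b,60,60,300,240,3.3,"pics/d15.png")
E
```

```text
t 19.07 pos [391.3 268.1 197.4] xaxis [ 0.006  0.003 -1.   ] jawyaw 43.5 F [ 0.2  0.5 -2.5] w 30.1 q6 -0.4
```

View pics/d15.png

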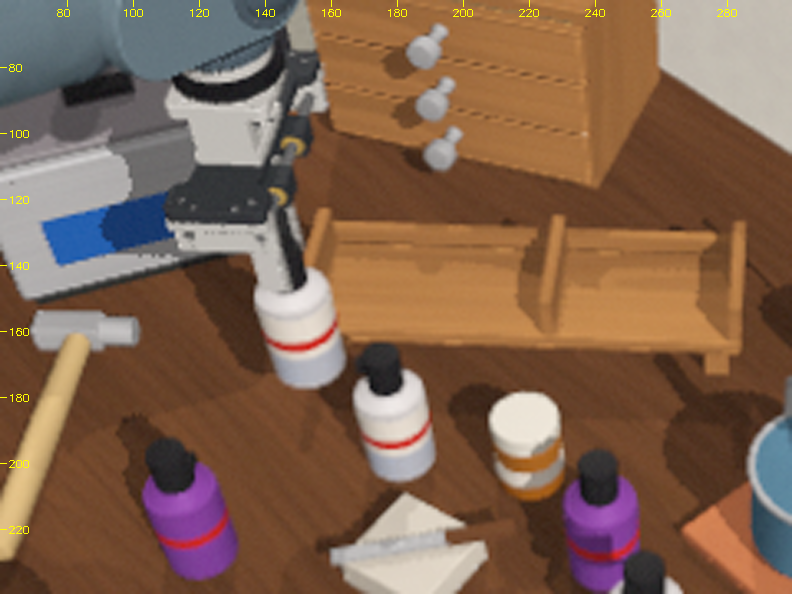

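View pics/w15.png

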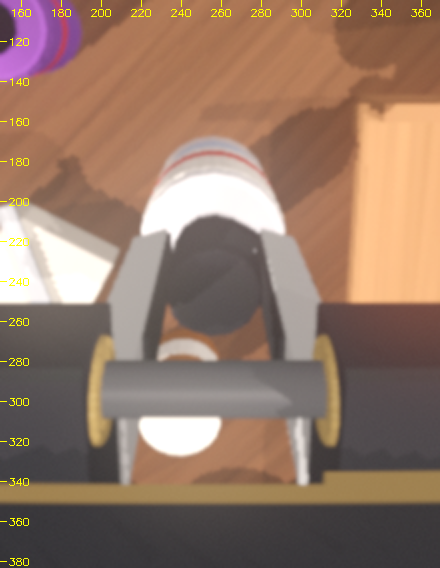

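```bash
python3 - <<'E'
from h import *
print(wq(215,293,.2315,150,100,2))
E
```

```text
[0.3921 0.2671 0.2315]
```

Call:
carry_out(deltas=[[2,3,2.5,1,0,0,0],[2,4,4,0,0,0,0],[2,4,3.5,0,0,0,0],[2,0,0,0,0,0,0],[2,0,0,0,0,0,0]])

```text
time_s: 19.8
tool_pos: [0.4981, 0.3666, 0.2016]
tool_rot: [-0.262, 0.659, 0.262, 0.655]
force: [0.2, 0.3, -4.1]
grip_width: 0.0297
```

```bash
python3 - <<'E'
from h import *
wcrop(100,0,512,384,1.55,"pics/w16.png")
b=ctrl.camera("side")[:,:,::-1]; crop(b,110,60,300,190,4.2,"pics/d16.png")
b=ctrl.camera("scene")[:,:,::-1]; crop(b,250,80,370,220,5,"pics/s16.png")
E
```

```text
t 19.8 pos [498.1 366.6 201.6] xaxis [-0.005 -0.002 -1.   ] jawyaw 43.5 F [ 0.2  0.3 -4.1] w 29.7 q6 -0.31
```

View pics/d16.png

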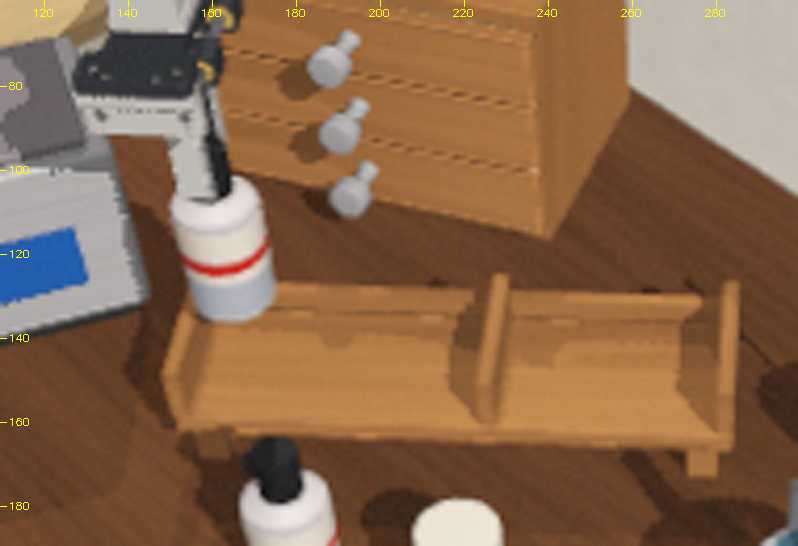

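View pics/w16.png

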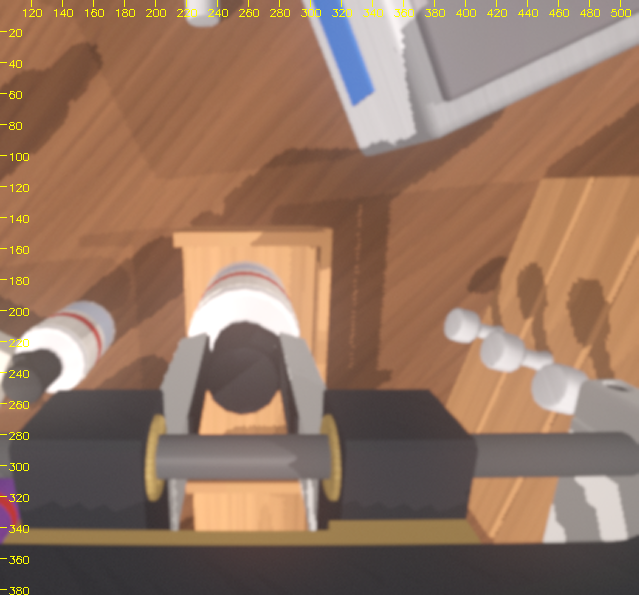

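```bash
python3 - <<'E'
from h import *
a=cv2.imread("pics/scene0.png"); b=cv2.imread("pics/side0.png")
crop(a,270,30,370,120,7,"pics/c1.png"); crop(b,40,60,160,160,6,"pics/c2.png")
q=(.6015,.2628,.7607)
for u in((174,234),(332,229),(184,249)):
    X=wq(*u,.085,100,0); c,s=np.cos(q[2]),np.sin(q[2]); d=X[:2]-q[:2]; print(X,"shelf",(np.array([c*d[0]+s*d[1],-s*d[0]+c*d[1]])*1000).round(1))
E
```

```text
[0.4336 0.3611 0.085 ] shelf [-53.8 187. ]
[0.5131 0.4415 0.085 ] shelf [ 59.2 190.4]
[0.4459 0.358  0.085 ] shelf [-47.1 176.2]
```

View pics/c1.png

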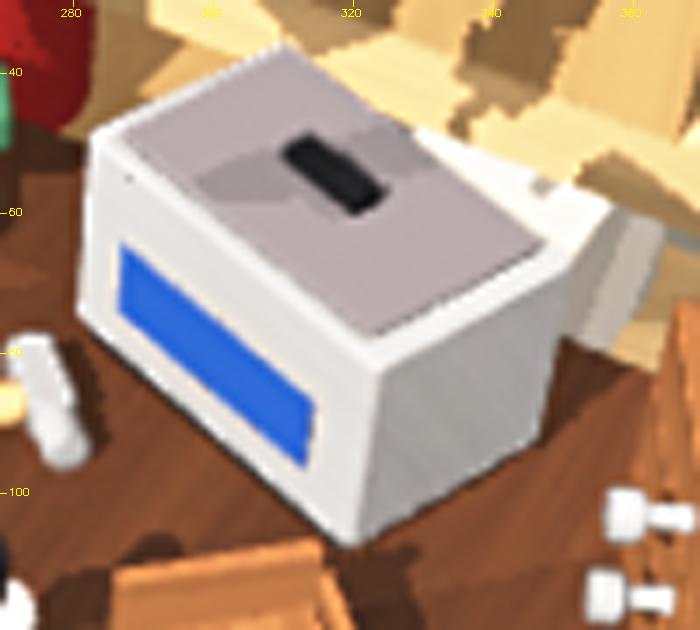

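View pics/c2.png

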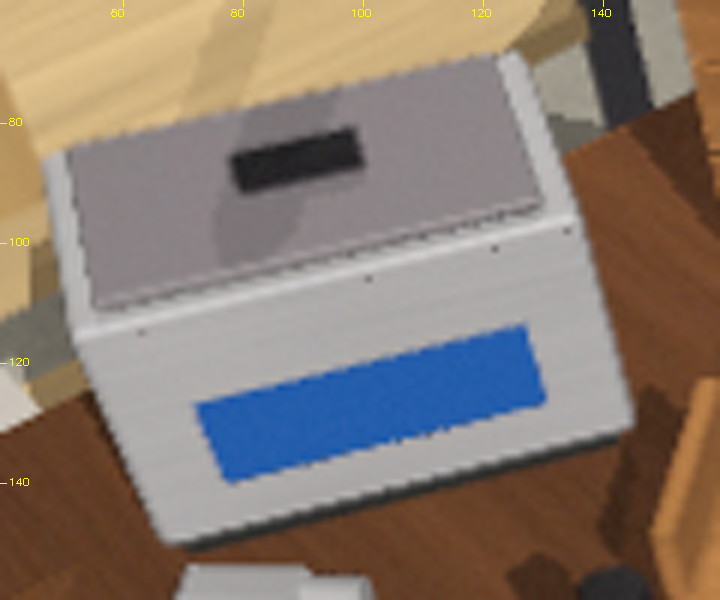

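View pics/s16.png

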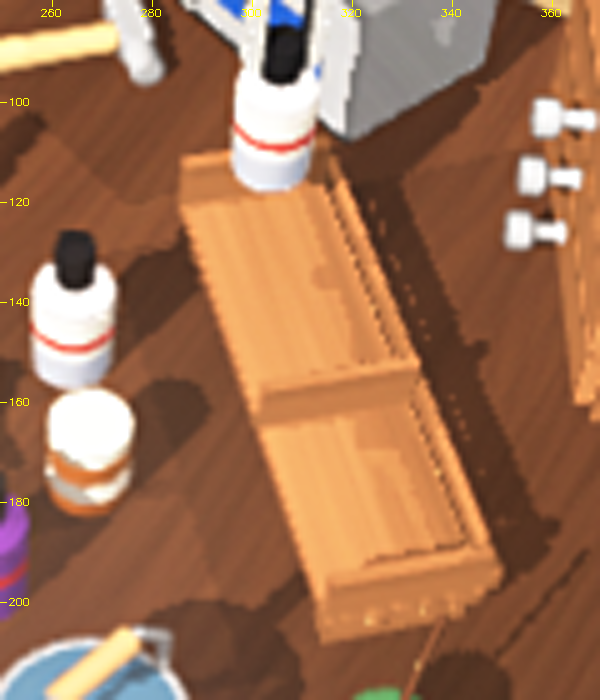

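```bash
python3 - <<'E'
from h import *
q=(.6015,.2628,.7607)
X,e=tri([("scene",(323.5,81.6)),("side",(135.3,95.3))]); c,s=np.cos(q[2]),np.sin(q[2]); d=X[:2]-q[:2]; print(X,e,"shelf",c*d[0]+s*d[1],-s*d[0]+c*d[1])
s=st()
E
```

```text
[0.50161893 0.50800993 0.15117745] [np.float64(0.0006730502060540288), np.float64(0.0006730502060540544)] shelf 0.09670554224297517 0.2464795661730561
t 19.95 pos [498.6 366.6 204.1] xaxis [-0.001 -0.    -1.   ] jawyaw 43.5 F [-0.4  0.5 -2.1] w 29.7 q6 -0.31
```

Call:
carry_out(deltas=[[2,0.2,0.15,-2,0,0,0],[2,0,0,-2,0,0,0],[2,0,0,-1.5,0,0,0],[2,0,0,-0.6,0,0,0],[2,0,0,0,0,0,0]])

```text
time_s: 20.58
tool_pos: [0.5013, 0.3687, 0.1429]
tool_rot: [-0.262, 0.657, 0.262, 0.656]
force: [0.2, 0.5, -1.4]
grip_width: 0.0296
```

Call:
carry_out(deltas=[[2,0,0,-0.3,0,0,0],[2,0,0,-0.1,0,0,0],[2,0,0,0,0,0,0]])

```text
time_s: 20.95
tool_pos: [0.5016, 0.3689, 0.1397]
tool_rot: [-0.262, 0.657, 0.262, 0.657]
force: [0.5, 0.2, -2.3]
grip_width: 0.0302
```

Call:
carry_out(deltas=[[2,0,0,-0.2,0,0,0],[2,0,0,-0.1,0,0,0],[2,0,0,0,0,0,0]])

```text
time_s: 21.32
tool_pos: [0.5017, 0.3689, 0.1368]
tool_rot: [-0.262, 0.657, 0.262, 0.657]
force: [0.1, -0.3, 0.2]
grip_width: 0.0298
```

```bash
python3 - <<'E'
from h import *
st()
b=ctrl.camera("side")[:,:,::-1]; crop(b,110,60,300,190,4.2,"pics/d17.png")
E
```

```text
t 21.32 pos [501.7 368.9 136.8] xaxis [ 0.  0. -1.] jawyaw 43.5 F [ 0.1 -0.3  0.2] w 29.8 q6 -0.31
```

View pics/d17.png

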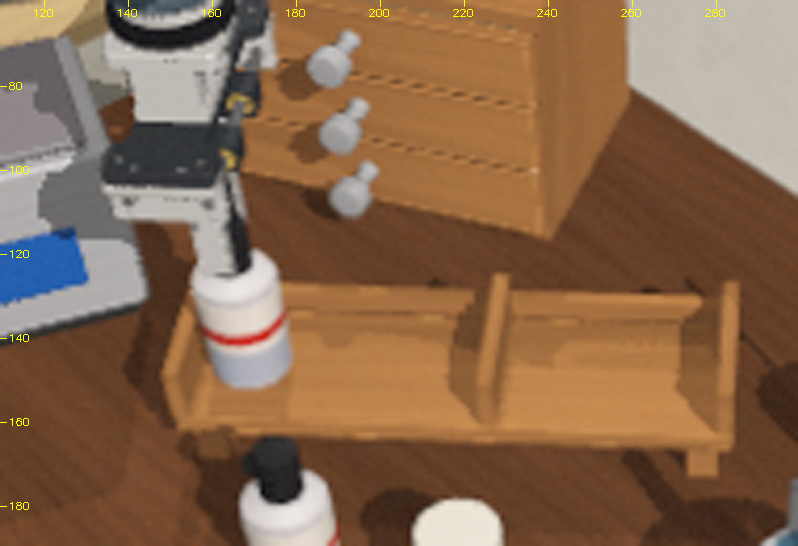

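Call:
carry_out(deltas=[[3.4,0,0,0,0,0,0],[4.2,0,0,0,0,0,0],[4.6,0,0,0,0,0,0],[4.6,0,0,2,0,0,0],[4.6,0,0,5,0,0,0]])

```text
time_s: 22.0
tool_pos: [0.5001, 0.3681, 0.2056]
tool_rot: [-0.262, 0.659, 0.262, 0.655]
force: [0.4, 0.3, 0.3]
grip_width: 0.0461
```

Call:
carry_out(deltas=[[4.6,-2,-4,0,0,0,0],[4.6,-2.5,-5,0,0,0,0],[4.6,-2.5,-5.7,0,0,0,0],[4.6,0,0,0,0,0,0],[4.6,0,0,0,0,0,0]])

```text
time_s: 22.62
tool_pos: [0.4325, 0.2222, 0.2081]
tool_rot: [-0.262, 0.656, 0.262, 0.658]
force: [0.2, 0.3, 0.5]
grip_width: 0.046
```

```bash
python3 - <<'E'
from h import *
wcrop(100,0,512,384,1.55,"pics/w18.png")
E
```

```text
t 22.62 pos [432.5 222.2 208.1] xaxis [ 0.003  0.001 -1.   ] jawyaw 43.5 F [0.2 0.3 0.5] w 46.0 q6 -0.52
```

View pics/w18.png

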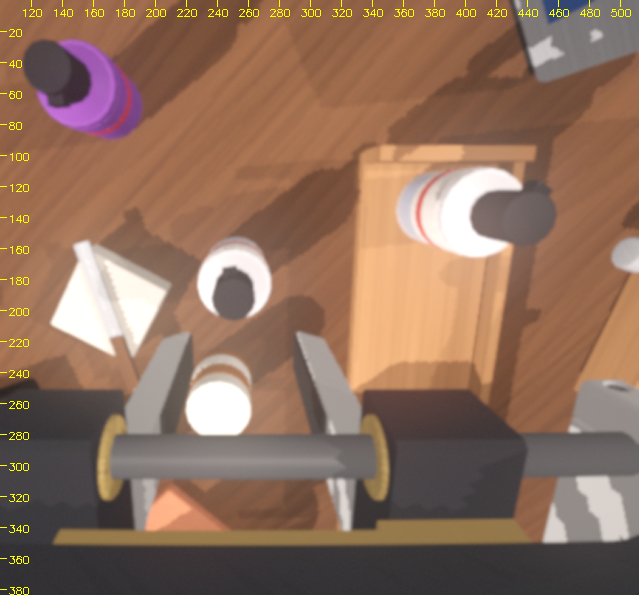

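```bash
python3 - <<'E'
from h import *
print("B",wq(234,299,.125,100,0),"jar",wq(218.5,407,.074,100,0), "placedA",wq(526,215,.17,100,0),wq(468,212,.127,100,0))
E
```

```text
B [0.4273 0.2185 0.125 ] jar [0.4911 0.1298 0.074 ] placedA [0.5004 0.3677 0.17  ] [0.495  0.3612 0.127 ]
```

Call:
carry_out(deltas=[[4.6,-0.5,-0.4,-3,0,0,0],[4.6,0,0,-4,0,0,0],[4.6,0,0,-4,0,0,0],[4.6,0,0,-0.9,0,0,0],[4.6,0,0,0,0,0,0]])

```text
time_s: 23.3
tool_pos: [0.4272, 0.2185, 0.088]
tool_rot: [-0.262, 0.657, 0.262, 0.657]
force: [0.8, -0.4, 0.5]
grip_width: 0.046
```

Call:
carry_out(deltas=[[2,0,0,0,0,0,0],[2,0,0,0,0,0,0],[2,0,0,0,0,0,0],[2,0,0,0,0,0,0]])

```text
time_s: 23.8
tool_pos: [0.4277, 0.2181, 0.089]
tool_rot: [-0.262, 0.656, 0.262, 0.658]
force: [-0.6, 1.0, 5.2]
grip_width: 0.0295
```

Call:
carry_out(deltas=[[2,0,0,0.5,0,0,0],[2,0,0,2,0,0,0],[2,0,0,4,0,0,0],[2,0,0,5,0,0,0],[2,0,0,0,0,0,0]])

```text
time_s: 24.42
tool_pos: [0.4289, 0.2184, 0.2067]
tool_rot: [-0.262, 0.654, 0.262, 0.66]
force: [0.5, -0.5, -1.6]
grip_width: 0.0297
```

```bash
python3 - <<'E'
from h import *
wcrop(150,100,370,384,2,"pics/w19.png")
E
```

```text
t 24.43 pos [428.9 218.4 206.7] xaxis [ 0.008  0.002 -1.   ] jawyaw 43.5 F [ 0.5 -0.5 -1.6] w 29.7 q6 -0.52
```

View pics/w19.png

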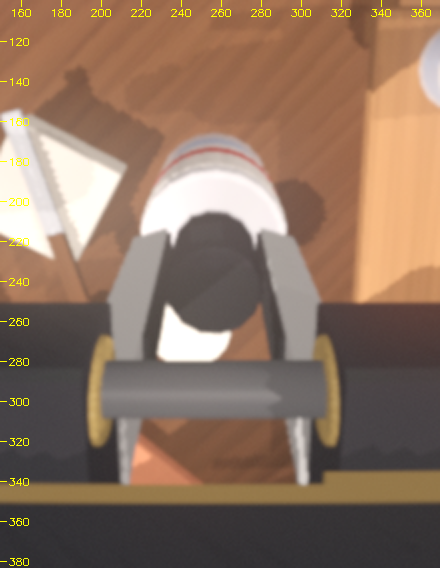

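Call:
carry_out(deltas=[[2,3,2.5,0.5,0,0,0],[2,4.5,4,0,0,0,0],[2,4.2,3.7,0,0,0,0],[2,0,0,-1,0,0,0],[2,0,0,0,0,0,0]])

```text
time_s: 25.1
tool_pos: [0.5413, 0.3189, 0.1936]
tool_rot: [-0.262, 0.659, 0.262, 0.654]
force: [-1.2, -0.6, -1.1]
grip_width: 0.0297
```

```bash
python3 - <<'E'
from h import *
st()
b=ctrl.camera("side")[:,:,::-1]; crop(b,110,60,300,190,4.2,"pics/d20.png")
E
```

```text
t 25.1 pos [541.3 318.9 193.6] xaxis [-0.007 -0.003 -1.   ] jawyaw 43.5 F [-1.2 -0.6 -1.1] w 29.7 q6 -0.41
```

View pics/d20.png

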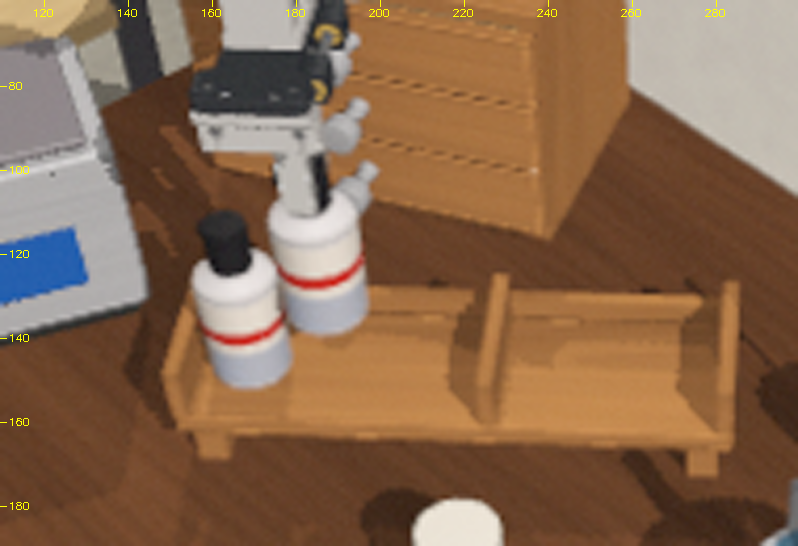

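Call:
carry_out(deltas=[[2,0,0,-2,0,0,0],[2,0,0,-2,0,0,0],[2,0,0,-1,0,0,0],[2,0,0,-0.2,0,0,0],[2,0,0,0,0,0,0]])

```text
time_s: 25.78
tool_pos: [0.5438, 0.3199, 0.1458]
tool_rot: [-0.262, 0.657, 0.262, 0.657]
force: [0.2, 0.5, -1.3]
grip_width: 0.03
```

Call:
carry_out(deltas=[[2,0.28,0.1,-0.4,0,0,0],[2,0,0,-0.3,0,0,0],[2,0,0,-0.15,0,0,0],[2,0,0,0,0,0,0]])

```text
time_s: 26.28
tool_pos: [0.5462, 0.3208, 0.1368]
tool_rot: [-0.262, 0.657, 0.262, 0.657]
force: [0.0, -0.5, -2.0]
grip_width: 0.0297
```

Call:
carry_out(deltas=[[2,0,0,-0.15,0,0,0],[2,0,0,0,0,0,0]])

```text
time_s: 26.52
tool_pos: [0.5463, 0.3208, 0.1354]
tool_rot: [-0.262, 0.657, 0.262, 0.657]
force: [0.4, 0.4, -1.4]
grip_width: 0.0298
```

Call:
carry_out(deltas=[[2,0,0,-0.12,0,0,0],[2,0,0,0,0,0,0]])

```text
time_s: 26.78
tool_pos: [0.5466, 0.3209, 0.1346]
tool_rot: [-0.262, 0.657, 0.262, 0.657]
force: [0.2, -0.1, -0.3]
grip_width: 0.03
```

Call:
carry_out(deltas=[[2,0,0,-0.1,0,0,0],[2,0,0,0,0,0,0]])

```text
time_s: 27.02
tool_pos: [0.5469, 0.3211, 0.1344]
tool_rot: [-0.262, 0.656, 0.262, 0.657]
force: [-0.9, 0.5, 4.6]
grip_width: 0.0298
```

Call:
carry_out(deltas=[[3.4,0,0,0,0,0,0],[4.2,0,0,0,0,0,0],[4.6,0,0,0,0,0,0],[4.6,0,0,2,0,0,0],[4.6,0,0,5,0,0,0]])

```text
time_s: 27.65
tool_pos: [0.5448, 0.3202, 0.2022]
tool_rot: [-0.262, 0.659, 0.262, 0.655]
force: [0.0, 0.3, 0.5]
grip_width: 0.0458
```

Call:
carry_out(deltas=[[4.6,-0.5,-3,1,0,0,0],[4.6,-1.5,-5.5,0,0,0,0],[4.6,-1.5,-5.5,0,0,0,0],[4.6,-1.5,-5.5,0,0,0,0],[4.6,-1.5,-5.5,0,0,0,0]])

```text
time_s: 28.28
tool_pos: [0.4812, 0.0692, 0.215]
tool_rot: [-0.263, 0.656, 0.262, 0.658]
force: [0.8, -0.0, 0.7]
grip_width: 0.0459
```

Call:
carry_out(deltas=[[4.6,-1.5,-5.5,0,0,0,0],[4.6,-1.5,-5.5,0,0,0,0],[4.6,-1,-3.6,0,0,0,0],[4.6,0,0,0,0,0,0],[4.6,0,0,0,0,0,0]])

```text
time_s: 28.9
tool_pos: [0.4417, -0.0749, 0.2142]
tool_rot: [-0.262, 0.656, 0.262, 0.657]
force: [0.1, -0.8, -0.8]
grip_width: 0.0458
```

```bash
python3 - <<'E'
from h import *
wcrop(0,0,512,384,1.55,"pics/w21.png")
b=ctrl.camera("side")[:,:,::-1]; crop(b,110,80,300,210,4.2,"pics/d21.png")
E
```

```text
t 28.9 pos [441.7 -74.9 214.2] xaxis [ 0.001 -0.    -1.   ] jawyaw 43.5 F [ 0.1 -0.8 -0.8] w 45.8 q6 -1.18
```

View pics/w21.png

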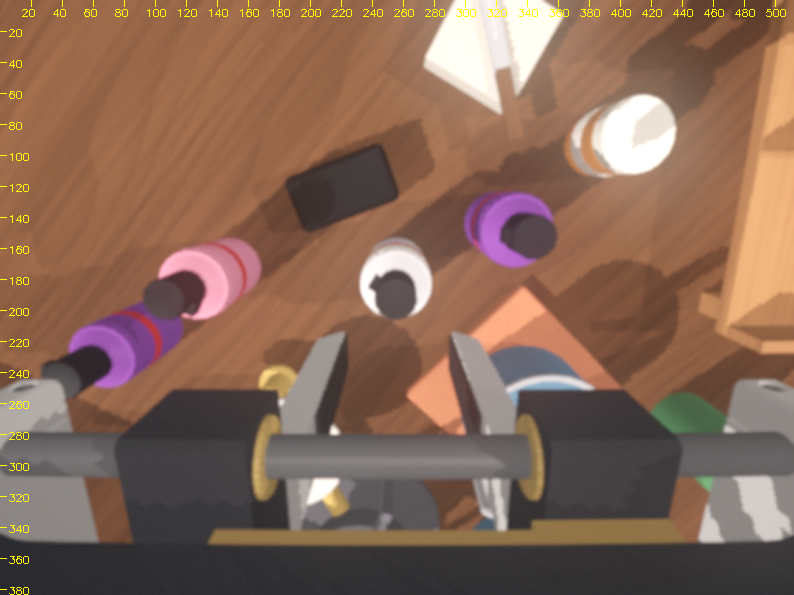

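View pics/d21.png

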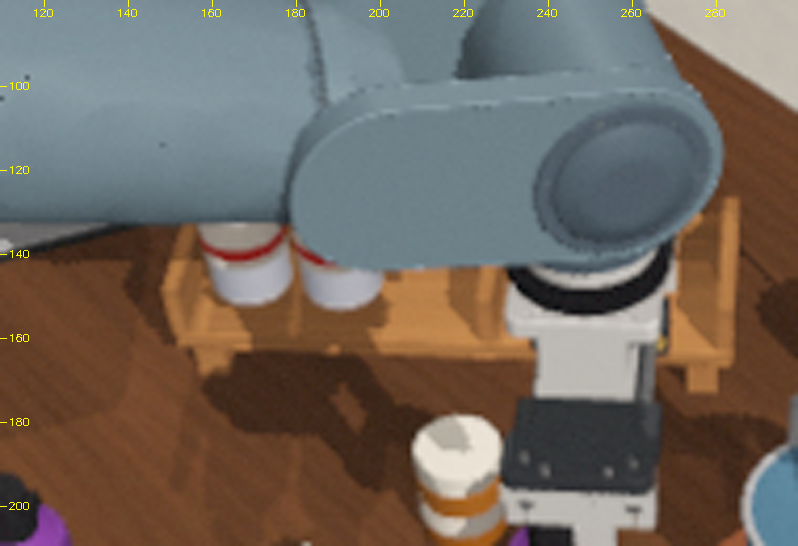

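```bash
python3 - <<'E'
from h import *
print("C",wq(397,298,.125),"purple",wq(534,236,.125),"jar",wq(640,132,.074))
E
```

```text
C [ 0.4409 -0.0756  0.125 ] purple [0.477  0.0163 0.125 ] jar [0.4929 0.1287 0.074 ]
```

Call:
carry_out(deltas=[[4.6,0,0,-4,0,0,0],[4.6,0,0,-4,0,0,0],[4.6,0,0,-3.5,0,0,0],[4.6,0,0,-0.9,0,0,0],[4.6,0,0,0,0,0,0]])

```text
time_s: 29.62
tool_pos: [0.4417, -0.0747, 0.0896]
tool_rot: [-0.262, 0.657, 0.262, 0.657]
force: [0.3, 0.1, -0.3]
grip_width: 0.046
```

Call:
carry_out(deltas=[[2,0,0,0,0,0,0],[2,0,0,0,0,0,0],[2,0,0,0,0,0,0],[2,0,0,0,0,0,0]])

```text
time_s: 30.12
tool_pos: [0.4423, -0.0757, 0.0905]
tool_rot: [-0.263, 0.656, 0.261, 0.657]
force: [-0.8, -1.5, 6.2]
grip_width: 0.0299
```

Call:
carry_out(deltas=[[2,0,0,0.5,0,0,0],[2,0,0,2,0,0,0],[2,0,0,5,0,0,0],[2,0,0,6,0,0,0],[2,0,0,2,0,0,0]])

```text
time_s: 30.75
tool_pos: [0.4426, -0.0757, 0.2482]
tool_rot: [-0.263, 0.655, 0.261, 0.658]
force: [0.6, 0.1, -1.8]
grip_width: 0.0297
```

```bash
python3 - <<'E'
from h import *
wcrop(0,0,512,384,1.55,"pics/w22.png")
E
```

```text
t 30.75 pos [442.6 -75.7 248.2] xaxis [ 0.005 -0.002 -1.   ] jawyaw 43.5 F [ 0.6  0.1 -1.8] w 29.7 q6 -1.18
```

View pics/w22.png

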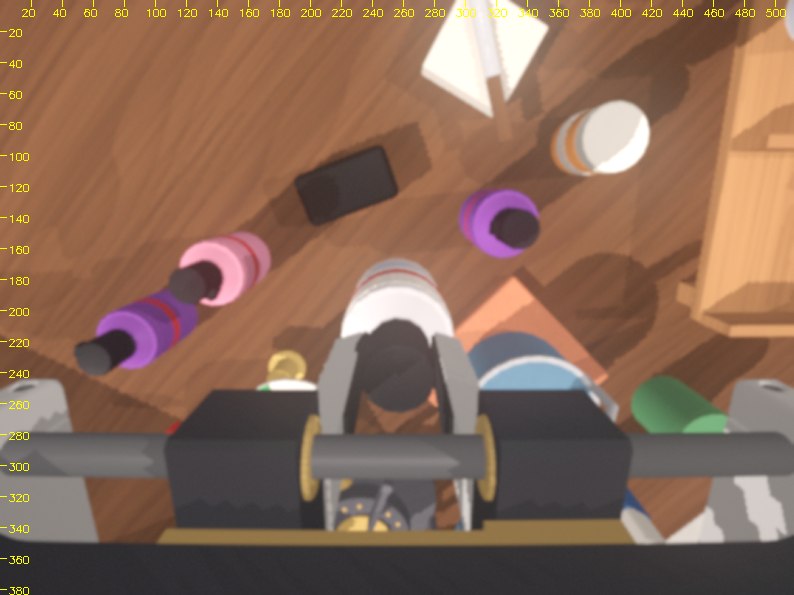

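Call:
carry_out(deltas=[[2,1,2.5,0,0,0,0],[2,2,4.6,0,0,0,0],[2,2.3,5.2,0,0,0,0],[2,2.3,5.2,0,0,0,0],[2,2.3,5.2,0,0,0,0]])

```text
time_s: 31.42
tool_pos: [0.54, 0.1535, 0.2426]
tool_rot: [-0.262, 0.658, 0.262, 0.656]
force: [1.0, -0.6, -1.5]
grip_width: 0.0297
```

Call:
carry_out(deltas=[[2,2.3,5.2,0,0,0,0],[2,1.8,4.4,0,0,0,0],[2,1,2.6,-1,0,0,0],[2,0,0,-2,0,0,0],[2,0,0,0,0,0,0]])

```text
time_s: 32.05
tool_pos: [0.5891, 0.2725, 0.2101]
tool_rot: [-0.262, 0.659, 0.262, 0.654]
force: [0.9, -0.0, -1.3]
grip_width: 0.0298
```

```bash
python3 - <<'E'
from h import *
wcrop(0,0,512,384,1.55,"pics/w23.png")
b=ctrl.camera("side")[:,:,::-1]; crop(b,110,60,300,190,4.2,"pics/d23.png")
E
```

```text
t 32.05 pos [589.1 272.5 210.1] xaxis [-0.007 -0.002 -1.   ] jawyaw 43.5 F [ 0.9 -0.  -1.3] w 29.8 q6 -0.5
```

View pics/d23.png

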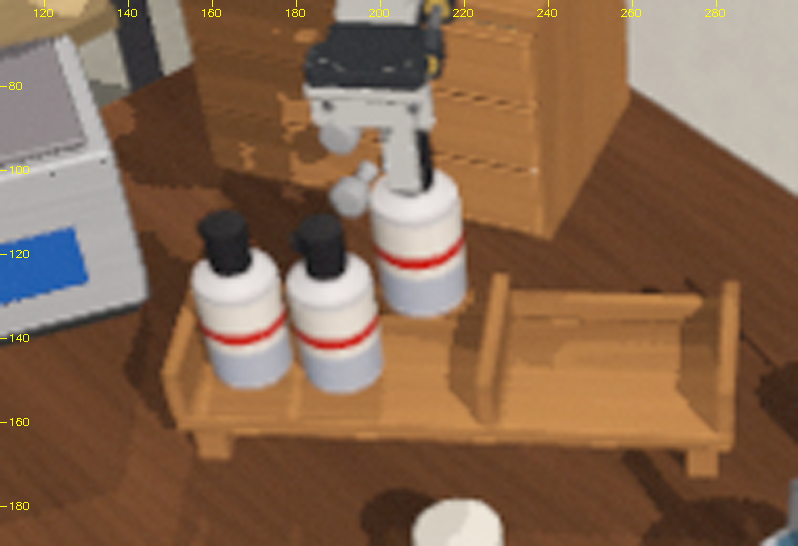

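View pics/w23.png

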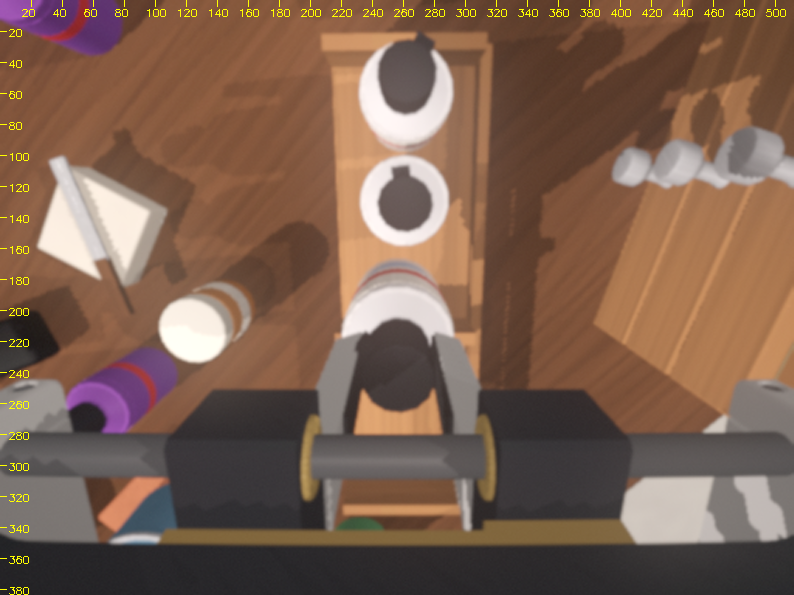

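```bash
python3 - <<'E'
from h import *
q=(.6015,.2628,.7607); c,s=np.cos(q[2]),np.sin(q[2])
def sh(X): d=X[:2]-np.array(q[:2]); return (np.array([c*d[0]+s*d[1],-s*d[0]+c*d[1]])*1000).round(1)
for n,u,v,z in(("B",405,202,.17),("A",407,74,.17),("front",336.5,200,.045),("front2",331,90,.045),("front3",342,300,.045),("railtopback",486,200,.063),("cheek outer F",322,33,.085),("cheek outer B",489,33,.085),("cheek inner top F",330,51,.085)):
    print(n,sh(wq(u,v,z)))
print(sh(np.array([.5891,.2725])))
E
```

```text
B [ 0.8 80.9]
A [  1.6 142.4]
front [-54.1  78.9]
front2 [-55.3 162. ]
front3 [-52.6  -5.5]
railtopback [64.3 79.2]
cheek outer F [-53.7 188.5]
cheek outer B [ 57.  188.1]
cheek inner top F [-48.8 177.6]
[-2.3 15.6]
```

Call:
carry_out(deltas=[[2,0,0,-2,0,0,0],[2,0,0,-2,0,0,0],[2,0,0,-1.5,0,0,0],[2,0,0,-0.6,0,0,0],[2,0,0,0,0,0,0]])

```text
time_s: 32.78
tool_pos: [0.5912, 0.2738, 0.1527]
tool_rot: [-0.262, 0.657, 0.262, 0.657]
force: [-0.1, -0.8, -0.9]
grip_width: 0.0295
```

Call:
carry_out(deltas=[[2,0,0,-0.2,0,0,0],[2,0,0,0,0,0,0]])

```text
time_s: 33.02
tool_pos: [0.5917, 0.2739, 0.1518]
tool_rot: [-0.262, 0.656, 0.262, 0.657]
force: [0.3, 0.4, -2.1]
grip_width: 0.03
```

```bash
cat >> h.py <<'E'
q=(.6015,.2628,.7607); c_,s_=np.cos(q[2]),np.sin(q[2])
def sh(X): d=np.array(X[:2])-np.array(q[:2]); return (np.array([c_*d[0]+s_*d[1],-s_*d[0]+c_*d[1]])*1000).round(1)
E
python3 - <<'E'
from h import *
s=st(); print(sh(s["tool_pos"]))
E
```

```text
t 33.02 pos [591.7 273.9 151.8] xaxis [ 0.001  0.    -1.   ] jawyaw 43.5 F [ 0.3  0.4 -2.1] w 30.0 q6 -0.5
[ 0.5 14.8]
```

Call:
carry_out(deltas=[[2,0.05,-0.07,-1,0,0,0],[2,0,0,-0.4,0,0,0],[2,0,0,-0.1,0,0,0],[2,0,0,0,0,0,0]])

```text
time_s: 33.52
tool_pos: [0.5918, 0.2731, 0.1361]
tool_rot: [-0.262, 0.657, 0.262, 0.657]
force: [0.1, 0.0, -1.5]
grip_width: 0.0297
```

Call:
carry_out(deltas=[[2,0,0,-0.15,0,0,0],[2,0,0,0,0,0,0]])

```text
time_s: 33.78
tool_pos: [0.5922, 0.2732, 0.1356]
tool_rot: [-0.262, 0.657, 0.262, 0.657]
force: [-1.1, -0.2, 3.1]
grip_width: 0.0297
```

Call:
carry_out(deltas=[[3.4,0,0,0,0,0,0],[4.2,0,0,0,0,0,0],[4.6,0,0,0,0,0,0],[4.6,0,0,2,0,0,0],[4.6,0,0,5,0,0,0]])

```text
time_s: 34.4
tool_pos: [0.5903, 0.2727, 0.2037]
tool_rot: [-0.262, 0.659, 0.262, 0.655]
force: [0.5, 0.4, 0.2]
grip_width: 0.0463
```

Call:
carry_out(deltas=[[8.5,-2.5,-3.5,0,0,0,0],[8.5,-3.7,-5.5,0,0,0,0],[8.5,-3.7,-5.5,-3,0,0,0],[8.5,0,0,-2,0,0,0],[8.5,0,0,0,0,0,0]])

```text
time_s: 35.02
tool_pos: [0.4995, 0.1386, 0.159]
tool_rot: [-0.262, 0.657, 0.262, 0.657]
force: [-0.3, -0.8, 0.0]
grip_width: 0.0845
```

```bash
python3 - <<'E'
from h import *
wcrop(0,0,512,384,1.55,"pics/w24.png")
b=ctrl.camera("side")[:,:,::-1]; crop(b,110,60,300,220,4.2,"pics/d24.png")
E
```

```text
t 35.02 pos [499.5 138.6 159. ] xaxis [-0.001  0.    -1.   ] jawyaw 43.4 F [-0.3 -0.8  0. ] w 84.5 q6 -0.71
```

View pics/w24.png

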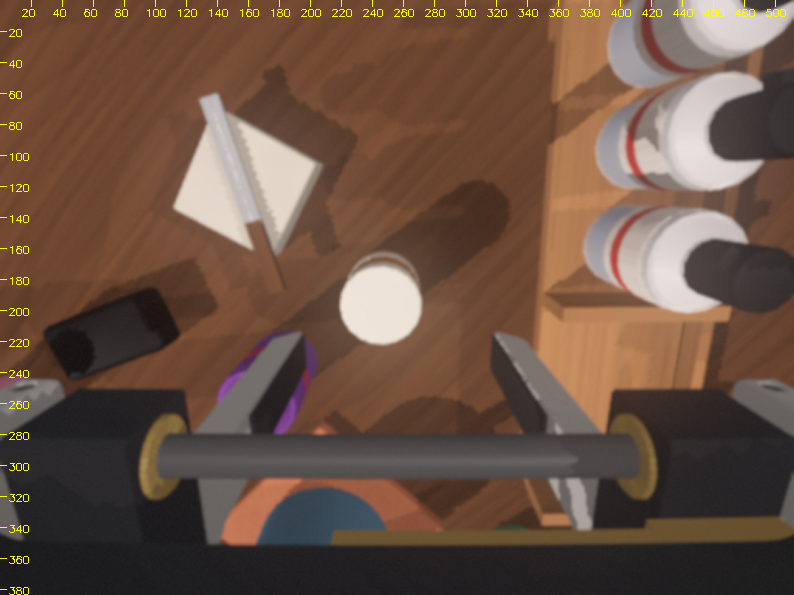

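View pics/d24.png

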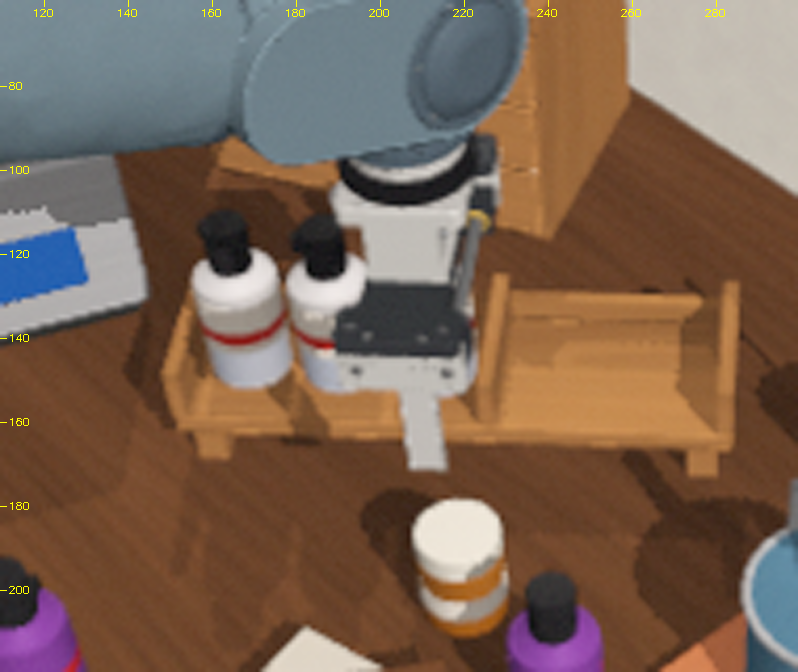

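```bash
python3 - <<'E'
from h import *
k=1.5625
for a,b in(((551,197),(301,167)),((554,180),(298,144)),((560,161),(294,119)),((578,250),(250,155)),((578,250),(376,178))):
    X,e=tri([("scene",np.array(a)/k),("side",np.array(b)/k)]); print(X.round(3),np.round(e,3),sh(X))
X=wq(381,305,.074); print("jar",X)
E
```

```text
[0.659 0.462 0.047] [0.002 0.002] [178.5 104.8]
[0.657 0.457 0.108] [0.001 0.001] [174.3 102.6]
[0.659 0.462 0.164] [0. 0.] [179.1 104.7]
[ 0.708  0.623 -0.131] [0.106 0.106] [325.1 187.6]
[0.773 0.37  0.013] [0.004 0.004] [198.2 -40.4]
jar [0.4933 0.1278 0.074 ]
```

Call:
carry_out(deltas=[[8.5,-0.62,-1.05,-1,0,0,0],[8.5,0,0,-3,0,0,0],[8.5,0,0,-4,0,0,0],[8.5,0,0,-3,0,0,0],[8.5,0,0,-1.2,0,0,0]])

```text
time_s: 35.75
tool_pos: [0.4928, 0.1283, 0.0353]
tool_rot: [-0.262, 0.658, 0.262, 0.656]
force: [0.7, -0.4, 1.2]
grip_width: 0.0852
```

Call:
carry_out(deltas=[[8.5,0,0,0,0,0,0],[4.5,0,0,0,0,0,0],[4.5,0,0,0,0,0,0],[4.5,0,0,0,0,0,0],[4.5,0,0,0,0,0,0]], grip_force=18)

```text
time_s: 36.38
tool_pos: [0.4942, 0.1284, 0.0376]
tool_rot: [-0.262, 0.657, 0.262, 0.657]
force: [-1.3, 0.0, 3.8]
grip_width: 0.0556
```

Call:
carry_out(deltas=[[4.5,0,0,0,0,0,0],[4.5,0,0,0.5,0,0,0],[4.5,0,0,2,0,0,0],[4.5,0,0,4,0,0,0],[4.5,0,0,4,0,0,0]])

```text
time_s: 37.0
tool_pos: [0.4932, 0.1286, 0.1423]
tool_rot: [-0.262, 0.657, 0.262, 0.656]
force: [0.5, -0.4, -2.2]
grip_width: 0.0557
```

```bash
python3 - <<'E'
from h import *
wcrop(100,80,400,384,1.9,"pics/w25.png")
b=ctrl.camera("side")[:,:,::-1]; crop(b,110,60,300,220,4.2,"pics/d25.png")
E
```

```text
t 37.0 pos [493.2 128.6 142.3] xaxis [-0.001  0.    -1.   ] jawyaw 43.5 F [ 0.5 -0.4 -2.2] w 55.7 q6 -0.73
```

View pics/w25.png

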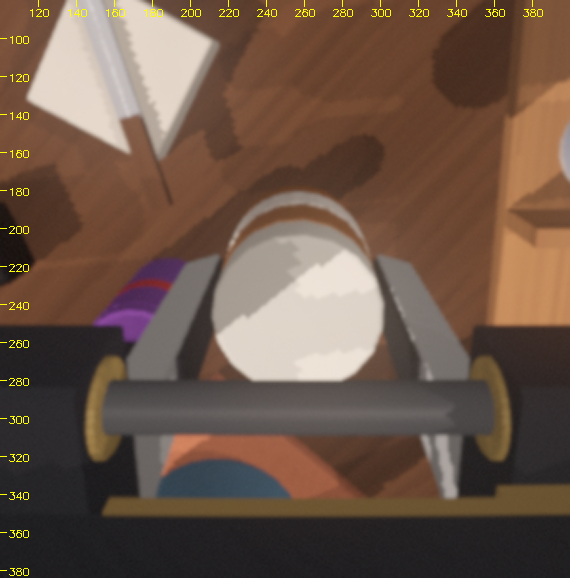

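View pics/d25.png

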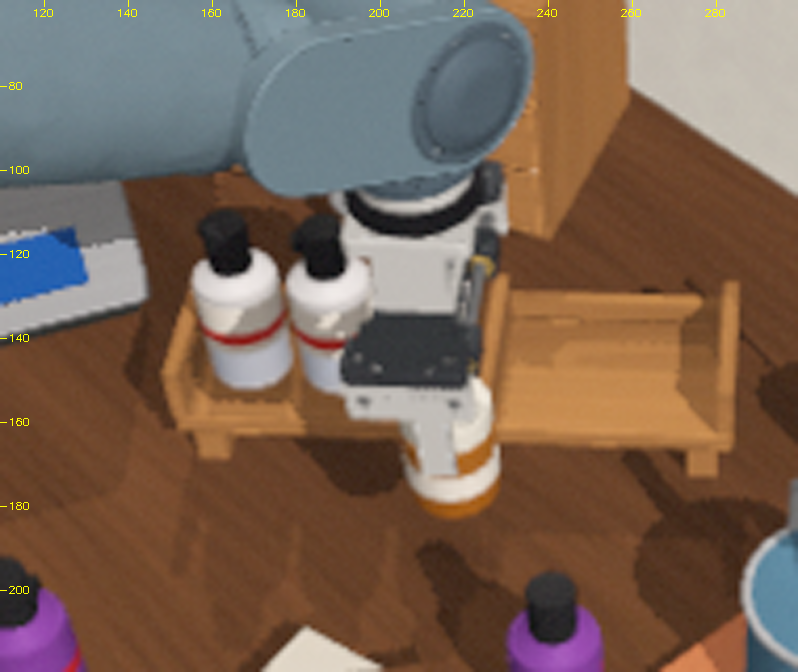

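Call:
carry_out(deltas=[[4.5,2.5,0.8,1,0,0,0],[4.5,4.5,1.5,0.5,0,0,0],[4.5,5,1.6,0,0,0,0],[4.5,4,1.3,0,0,0,0],[4.5,2.1,0.7,0,0,0,0]])

```text
time_s: 37.72
tool_pos: [0.6755, 0.188, 0.1537]
tool_rot: [-0.262, 0.658, 0.262, 0.656]
force: [-0.1, -0.2, -1.5]
grip_width: 0.0554
```

Call:
carry_out(deltas=[[4.5,0,0,0,0,0,0],[4.5,0,0,-2,0,0,0],[4.5,0,0,-1,0,0,0],[4.5,0,0,0,0,0,0]])

```text
time_s: 38.22
tool_pos: [0.6731, 0.1872, 0.1247]
tool_rot: [-0.262, 0.658, 0.262, 0.655]
force: [0.1, 0.1, -3.0]
grip_width: 0.0558
```

```bash
python3 - <<'E'
from h import *
s=st(); print(sh(s["tool_pos"]))
b=ctrl.camera("side")[:,:,::-1]; crop(b,110,60,300,220,4.2,"pics/d26.png")
E
```

```text
t 38.23 pos [673.1 187.2 124.7] xaxis [-0.004 -0.    -1.   ] jawyaw 43.5 F [ 0.1  0.1 -3. ] w 55.8 q6 -0.65
[  -0.3 -104.2]
```

View pics/d26.png

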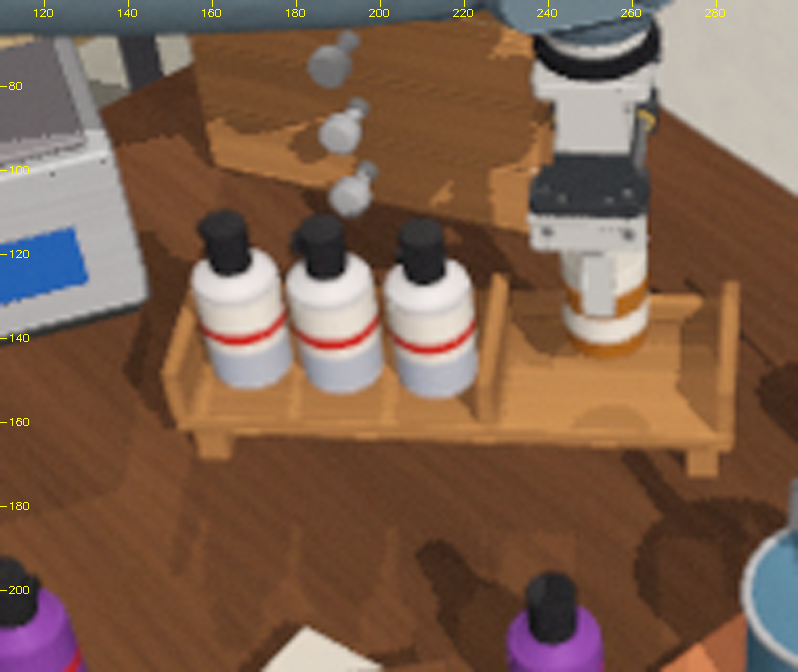

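Three bottles stand in a straight row; the jar hangs over the right bay. Lowering it.

Call:
carry_out(deltas=[[4.5,0.05,0,-2,0,0,0],[4.5,0,0,-1.2,0,0,0],[4.5,0,0,-0.5,0,0,0],[4.5,0,0,0,0,0,0]])

```text
time_s: 38.78
tool_pos: [0.6752, 0.1875, 0.0893]
tool_rot: [-0.262, 0.657, 0.262, 0.656]
force: [0.4, 0.3, -2.2]
grip_width: 0.0556
```

Call:
carry_out(deltas=[[4.5,0,0,-0.2,0,0,0],[4.5,0,0,-0.1,0,0,0],[4.5,0,0,0,0,0,0]])

```text
time_s: 39.15
tool_pos: [0.6755, 0.1875, 0.0872]
tool_rot: [-0.262, 0.657, 0.262, 0.657]
force: [-0.5, 0.7, -2.2]
grip_width: 0.0554
```

Call:
carry_out(deltas=[[4.5,0,0,-0.2,0,0,0],[4.5,0,0,-0.15,0,0,0],[4.5,0,0,0,0,0,0]])

```text
time_s: 39.52
tool_pos: [0.6753, 0.1874, 0.0832]
tool_rot: [-0.262, 0.657, 0.262, 0.657]
force: [0.1, 0.4, -2.0]
grip_width: 0.0554
```

Call:
carry_out(deltas=[[4.5,0,0,-0.1,0,0,0],[4.5,0,0,0,0,0,0]])

```text
time_s: 39.78
tool_pos: [0.6756, 0.1875, 0.0827]
tool_rot: [-0.262, 0.657, 0.262, 0.657]
force: [0.2, 0.9, -0.4]
grip_width: 0.0552
```

Call:
carry_out(deltas=[[4.5,0,0,-0.05,0,0,0],[6,0,0,0,0,0,0],[7,0,0,0,0,0,0],[7.6,0,0,0,0,0,0],[7.6,0,0,2,0,0,0]])

```text
time_s: 40.4
tool_pos: [0.674, 0.1873, 0.1006]
tool_rot: [-0.262, 0.658, 0.262, 0.655]
force: [0.3, -0.4, -1.0]
grip_width: 0.0758
```

Call:
carry_out(deltas=[[7.6,0,0,5,0,0,0],[7.6,0,0,5,0,0,0],[7.6,-3,-2,5,0,0,0],[7.6,-4,-2,3,0,0,0],[7.6,-4,-2,2,0,0,0]])

```text
time_s: 41.02
tool_pos: [0.5651, 0.127, 0.306]
tool_rot: [-0.263, 0.655, 0.261, 0.658]
force: [-0.2, -0.2, 0.5]
grip_width: 0.0758
```

Call:
carry_out(deltas=[[7.6,-4,-3,0,0,0,0],[7.6,-4,-4,0,0,0,0],[7.6,-4,-4,0,0,0,0],[7.6,0,0,0,0,0,0]])

```text
time_s: 41.52
tool_pos: [0.4442, 0.016, 0.3037]
tool_rot: [-0.262, 0.656, 0.26, 0.658]
force: [0.2, 1.1, -0.2]
grip_width: 0.0762
```

```bash
python3 - <<'E'
from h import *
wcrop(0,0,512,384,1.55,"pics/w30.png")
b=ctrl.camera("side")[:,:,::-1]; crop(b,0,0,512,384,1.55,"pics/d30.png"); cv2.imwrite("pics/side30.png",b)
b=ctrl.camera("scene")[:,:,::-1]; crop(b,0,0,512,384,1.55,"pics/s30.png"); cv2.imwrite("pics/scene30.png",b)
E
```

```text
t 41.52 pos [444.2  16.  303.7] xaxis [ 0.004 -0.001 -1.   ] jawyaw 43.3 F [ 0.2  1.1 -0.2] w 76.2 q6 -0.98
```

View pics/d30.png

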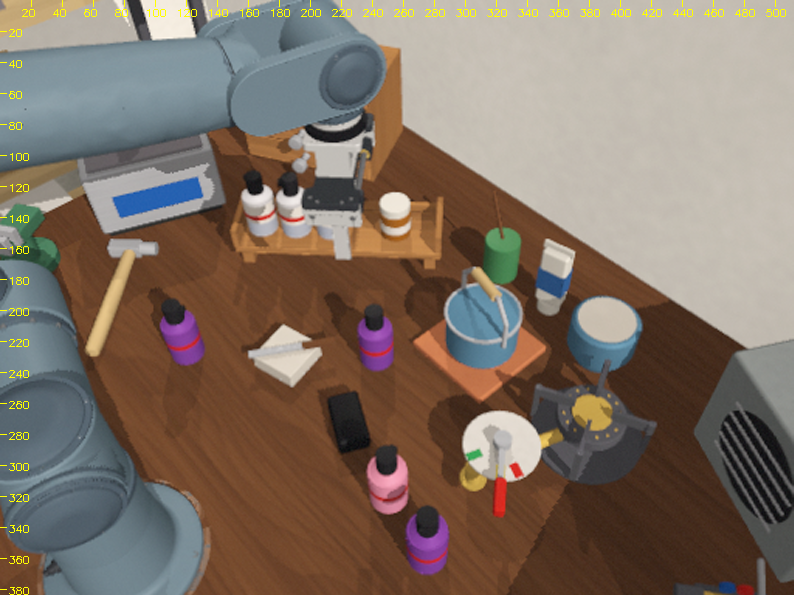

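View pics/s30.png

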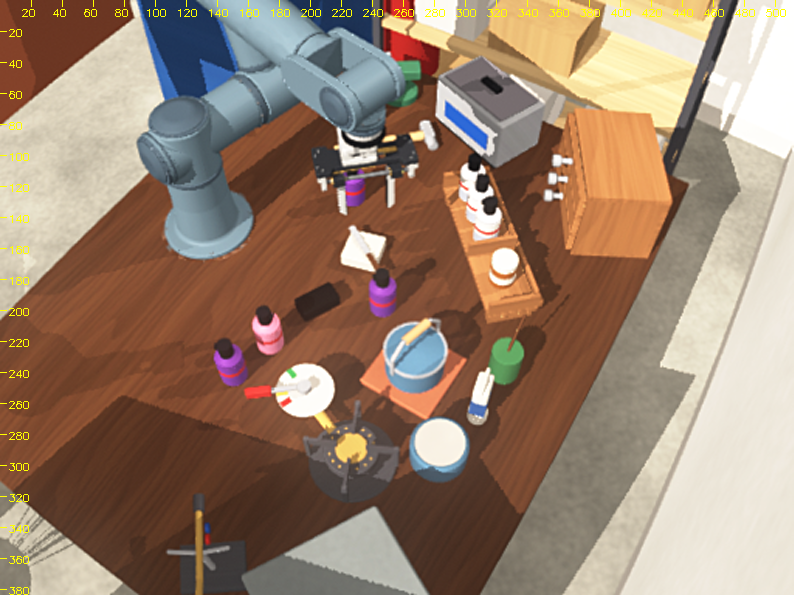

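View pics/w30.png

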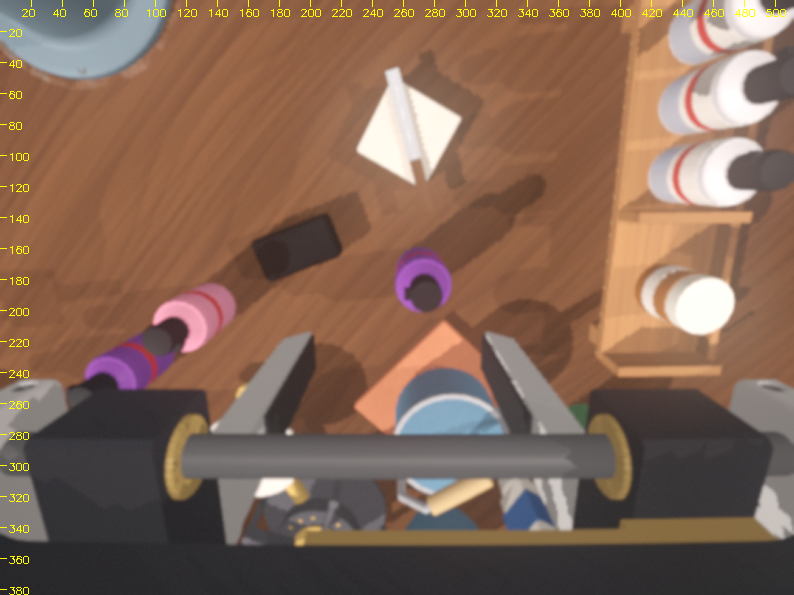

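```bash
python3 - <<'E'
from h import *
a=cv2.imread("pics/scene30.png"); crop(a,280,95,360,215,6,"pics/e1.png")
b=cv2.imread("pics/side30.png"); crop(b,280,250,380,350,6,"pics/e2.png")
E
```

```text
(no output)
```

View pics/e1.png

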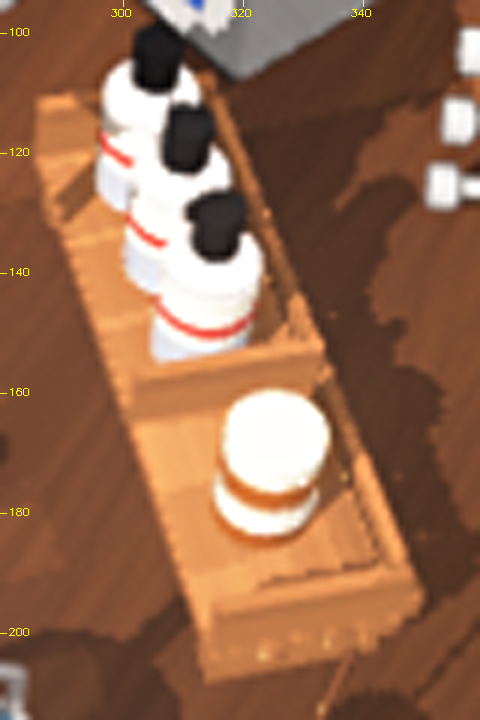

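View pics/e2.png

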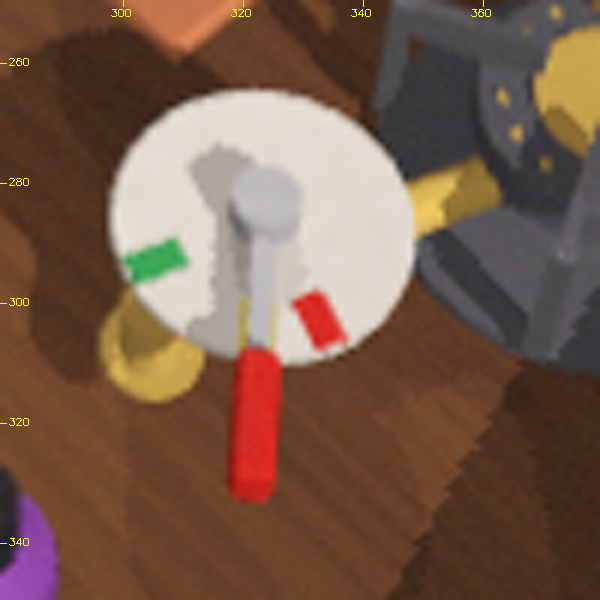

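```bash
python3 - <<'E'
from h import *
for n,u in(("A",(157,33)),("B",(190,112)),("C",(222,199))): print(n,sh(onz("scene",(280+u[0]/6-.5,95+u[1]/6-.5),.17)))
print("jar",sh(onz("scene",(280+276/6-.5,95+437/6-.5),.119)))
st(); print(ctrl.finish_job())
E
```

```text
A [ -0.9 149.3]
B [ 0.2 85.3]
C [-0.8 18.7]
jar [  -2.5 -109. ]
t 41.67 pos [446.1  17.8 303.1] xaxis [ 0.002 -0.    -1.   ] jawyaw 43.5 F [ 0.8 -0.5 -0.3] w 76.3 q6 -0.97
the job is handed in; nothing more can be done
None
```

The job is done and was handed in at about 42 s. No verdict came back.

**What I did**
- **Gas lever:** I turned it down to the pilot mark before touching the pan.
- **Pan:** I lifted it by its grip and set it on the terracotta slab.
- **Bottles:** All three white bottles stand in the left bay in one row, about 66 mm apart, so about 10 mm between neighbours.
- **Jar:** I saw only one jar. It stands in the middle of the right bay.
- **Left alone:** I did not touch the pink and purple look-alikes or the other things on the bench.

**Last checks**
- **Lever:** it lies over the yellow mark, with yellow showing on both sides in the side and wrist pictures.
- **Pan:** it stands upright, about 2 mm from the slab's centre.
- **Row:** the scene camera puts the bottles within 1 mm of the middle of the board front to back. The jar read about 2.5 mm off.

**What failed or disagreed**
- **First pan grasp:** it closed above the handle and nothing moved. The fingertips stand about 27 mm less far ahead of the tool point than stated; I allowed for that from then on.
- **Row position along the shelf:** for the bottles the scene camera reads 3–5 mm further left than the tool readings when I set them down. For the jar it reads about 4 mm the other way. Those readings are within 5 mm of where I meant each piece to stand.
- **Knocked bottle:** one bottle had been knocked up beside its neighbour partway through. I measured it again before gripping it.

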